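# Load the die plate and lock it with the cam clamp

## Robot

A 6-joint arm with a two-finger parallel gripper is mounted at the origin on the work surface. World frame = base frame: x ahead of the robot, y to its left, z up, the work surface at z = 0. Lengths are in m, angles in rad, forces in N, time in s.
With the tool pointing down it reaches from about 0.375 to 0.9 m from the base axis. Payload 3.1 kg.
Tool frame: the origin (TCP) lies between the finger pads; the fingertips stand 25 mm ahead of it and the grasp point (between the pads) lies 6 mm ahead of it; y points along the fingers, x is the direction in which the jaws open and shut, and the axes are right-handed (so a half turn about y gives the same grasp; the last joint's range is limited). The gripper opens to 87 mm and grips with 3 to 60 N. Pads are 19 mm wide; open, the fingers measure 117 mm over their backs; the gripper's body (75 mm by 190 mm) begins 51 mm behind the grasp point.
Start: joints at [0.929, 0.527, 1.433, -0, 1.181, -0.178], TCP at [0.279, 0.559, 0.248] pointing down, gripper open.
Joint ranges: [-3.08, 3.08], [-0.75, 2.2], [0.22, 2.44], [-1.43, 4.57], [0, 2.65], [-2.85, 2.85]. Speed limits (rad/s): [2.79, 2.79, 3.14, 3.14, 3.14, 3.14].

## Interface

Orientations are given as a unit quaternion [x, y, z, w].
In Python, from rig import robot gives the robot as it stands.
- The arm moves only by the tool carry_out, never from a script. Its argument "moves" is a list of rows, each a list of 7 numbers: the opening, from 0 (shut) to 1 (fully open), then the shift along the tool's x, y, z in cm, then the turn, a rotation vector about the tool's x, y, z in rad. In form: [[grip, x, y, z, rx, ry, rz], ...]. A call has 1 to 20 rows; each row is the pose to reach, as a shift and turn from the pose commanded when the call began, along the tool's axes at that moment; what a row does not reach only later rows make up. A row lasts 1/10 s, in which the tool goes at most 50 mm and 8.59 degrees, less where a joint would pass 70% of its speed; a pose out of reach is approached as far as the arm can. A call with a gripper value outside its range is refused whole. The fingers move at their own pace and stop on an object; "force" is the grip in N (left out, the last holds). Time passes only in rows, so rows that repeat a pose let the fingers close. It gives the time, the measured TCP pose, the force and the opening at its end, in the units of the state.
- robot.get_obs(): the state, without advancing time (a new reading comes with each control period).
- robot.camera(name): name is "scene" or "top"; returns the picture (420x560x3 uint8, red, green, blue); there is no depth.
- robot.camera_params(name): a dict with "fx", "fy", "cx", "cy" (pixels), "k1" (the pictures are not rectified: a ray, as slopes to the right and down, at radius r is drawn at 1 + k1 r^2 times it, then the intrinsics apply), "extrinsics" (4x4, takes a point from camera to world coordinates). Camera axes: x right, y down, z forward; pixel columns grow to the right and rows downward; lengths in m; the calibration is good to about 2 mm. A picture is of the moment at which its call begins. camera_params takes no time and is no camera call.
- robot.hand_in(): hands the job in, once; it reports no verdict.
The state is a dict: "time": time; "q": joint angles; "joint_velocities": joint speeds; "joint_torque": joint torques, N m; "position": TCP position; "tool_rot": TCP orientation; "ft_force": force on the tool from outside, world axes, zero at the start; "moment": the same for the moment, N m; "grip_width": finger opening in m.
Only numpy, scipy, OpenCV 4.12 (cv2) and the standard library are available. Lean on these libraries where they do the work, as an engineer would, in place of code of your own. Each camera call takes 0.05 s, during which the arm holds its last target.

## Task

In the forge's cam-clamp fixture, lower the loose die plate gently over the two brass locating pins, holding it by its orange rib, until it lies flush on the bed, and let it go. Then take the red knob and turn the crank clockwise until the yellow clamp nose is fully out over the plate and the follower rests in the flat dwell of the cam, so that it stays out when you let go of the knob. Leave the other tools where they lie.

Things in the scene. Friction and masses are not known exactly. Their poses are not given: they have to be found in the camera images.
- rib (a point): Loose aluminium die plate 104 (x) x 84 (y) x 8 mm, 0.4-0.7 kg, flat on the bench at the left. On its middle an orange grip rib 16 thick (x), 50 long (y), 36 mm tall. Two through holes 13 mm wide at (+36,+28) and (-36,-28) mm: fits either way round. Point: rib centre, 26 mm above the plate's underside; z up.
- bed (a point): Centre of the top of the fixture's steel bed block, 112 x 92 mm, 72 mm above the bench. x away from operator, y to his left, z up. The bed is 180 mm along +y from the camshaft. When the plate is flush its middle is here, its x along this x (or half a turn round), the rib centre 26 mm above.
- pin (a point): Foot of one of two fixed upright brass pins on the bed, 10 mm thick, 18 mm tall, tapered tips; at (+36,+28) mm from the bed's centre in the bed's axes; the other is at (-36,-28).
- shaft (a point): Camshaft centre at the fixture's sloping blue face, 85 mm above the bench. z points out along the shaft, leaning 40 degrees from vertical towards the robot side; x up the slope; y level, to the left, towards the bed. A brass plate cam, radius 28 to 42 mm, lies 4 to 16 mm out from the face and pushes the clamp bar along +y.
- beam (a point): Middle of the underside of a fixed yellow cross beam, 30 x 208 x 25 mm, on two posts 95 mm either side, above the upper half of the crank's circle (45 mm behind the shaft point, 163 mm higher). A gripper straight down on a knob near the top of its circle strikes it; one in line with the shaft clears it. x away from operator, y left, z up.
- knob (a point): Centre of the red crank knob, a sleeve 26 mm thick, 48 mm long, axis (z) parallel to the shaft, spinning freely on its pin. It is 60 mm from the shaft's axis and 60 mm out from the face along the shaft; the crank arm beneath ends 31 mm out. Its x and y axes spin with it.
- crank (a joint): Crank angle q, rad. 0: knob straight down the slope; grows clockwise seen by the operator facing the slope (pi/2: knob to the left, pi: straight up). Knob is at (-60 cos q, 60 sin q, 60) mm from the shaft point in its axes. Starts within 0.5 of 0, turns freely. The cam's clocking on the shaft is unknown: the dwell begins anywhere from q = 2.4 to 3.8.
- follower (a joint): Travel of follower and clamp bar, m, along +y: 0 drawn back, 0.014 fully out. Turning clockwise: 1.5 rad of rise, where the spring resists with some 6 to 13 N at the knob and drives the crank back if let go; 0.6 rad of flat dwell, only some 2 N of friction; then a 0.6 rad fall that pulls the crank on (20 N or more) and snaps the bar back (turn round again).
- nose (a point): Middle of the clamp bar's yellow nose, 45 (x) x 22 (y) x 22 mm (z). Drawn back it stops 5 mm short of the seated plate's edge; fully out it covers 9 mm of the plate, its underside 2 to 3 mm above it. It jams on a plate that is not flush.
- hammer: Bystander: hammer, 300 mm, lying at the back.
- chisel: Bystander: cold chisel, 150 mm long, 16 mm thick, lying between the robot and the fixture.
- offcut: Bystander: square steel bar off-cut 90 x 25 x 25 mm, lying beyond the die plate.
- rivet_jar: Bystander: jar of rivets, 66 mm across, 85 mm tall.
- wire_brush: Bystander: wire brush lying to the right of the fixture.
- tongs: Bystander: smith's tongs, 320 mm, lying at the right.
Things that resemble listed ones, but are neither listed nor needed, are in the scene too. Of the things that look like the part that bears rib, the smallest one is meant.

How it is judged:
By the outcome, as a careful person would: the job done as asked, in the order asked, and still so for the second after the job is handed in, with the robot touching nothing.
It also fails if it takes over 72 s, if anything falls off the work surface, if the arm or the gripper's body presses on something with over 40 N, if the wrist force passes 120 N, or if a joint passes its speed limit or range.

## Working session

There is one attempt and no reset: what is moved stays moved. The work goes in short steps, Python scripts to look and compute and a tool call to move; the robot and the scene stay as the last step left them, time stands still between calls to the robot, and variables do not carry over. Pictures are saved under pics/ and viewed, and the job is handed in when it is done.

Besides the shell and the picture viewer there is one more tool, called after "Call:" as name(argument=value, ...) on one line, values as JSON. carry_out: Moves the arm, as the interface text tells. Its arguments: {"type":"object","properties":{"moves":{"type":"array"},"force":{"type":"number"}},"required":["moves"]}

```bash
mkdir -p pics; ls; python3 - <<'E'
from rig import robot
import cv2, numpy as np
for n in ("scene","top"):
    im=robot.camera(n); cv2.imwrite(f"pics/{n}0.png",im[:,:,::-1]); np.save(f"pics/{n}0.npy",im)
    p=robot.camera_params(n); print(n,{k:(np.round(v,4).tolist() if k=="extrinsics" else v) for k,v in p.items()})
o=robot.get_obs(); print(o)
E
```

```text
pics
scene {'fx': 404.22091541529153, 'fy': 404.22091541529153, 'cx': 274.43177419474887, 'cy': 211.5532687079735, 'k1': -0.03125728021226148, 'extrinsics': [[0.8929, 0.3835, -0.2359, 0.8285], [0.4501, -0.7747, 0.4442, -0.5135], [-0.0124, -0.5028, -0.8643, 1.0692], [0.0, 0.0, 0.0, 1.0]]}
top {'fx': 471.74035148402606, 'fy': 471.74035148402606, 'cx': 283.8682665801664, 'cy': 211.8931620820893, 'k1': -0.14839486203064933, 'extrinsics': [[0.0065, -0.9881, 0.1538, 0.3674], [-0.9999, -0.0053, 0.0087, -0.0128], [-0.0078, -0.1538, -0.9881, 1.3795], [0.0, 0.0, 0.0, 1.0]]}
{'time': 0.1, 'q': array([ 9.29471242e-01,  5.28393473e-01,  1.43376087e+00, -1.48204060e-05,
        1.18141346e+00, -1.78508574e-01]), 'joint_velocities': array([ 0.00026454, -0.00261353, -0.00303363,  0.00016417, -0.00011086,
        0.00040226]), 'joint_torque': array([ 2.59441840e-04, -4.40982842e+01, -1.77152646e+01,  6.36080280e-02,
        5.33495634e-02, -3.53501889e-05]), 'position': array([0.27865532, 0.55876199, 0.24666122]), 'tool_rot': array([ 0.60160568,  0.37135158, -0.37264736, -0.60108449]), 'ft_force': array([ 0.02465777, -0.12719088, -0.32462988]), 'moment': array([-0.02624146,  0.0397455 ,  0.03920688]), 'grip_width': 0.08695246439920225}
```

View images.

View pics/scene0.png

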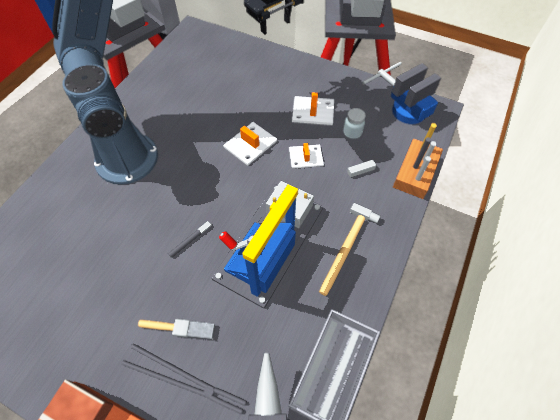

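View pics/top0.png

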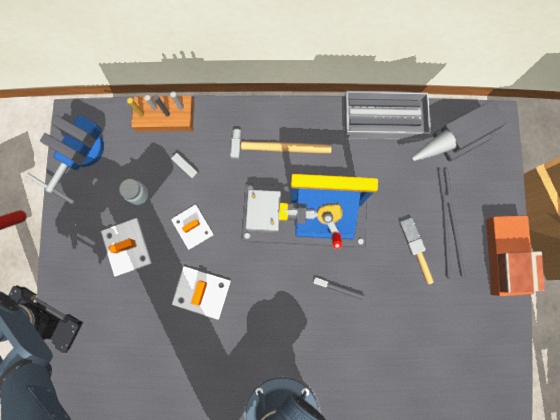

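```bash
cat > h.py <<'E'
import numpy as np, cv2, itertools
from rig import robot
from scipy.spatial.transform import Rotation as R
def undist(n,uv):
    p=robot.camera_params(n); uv=np.atleast_2d(uv).astype(float)
    d=np.c_[(uv[:,0]-p['cx'])/p['fx'],(uv[:,1]-p['cy'])/p['fy']]
    s=d.copy()
    for _ in range(30): s=d/(1+p['k1']*(s**2).sum(1,keepdims=True))
    E=np.array(p['extrinsics']); r=np.c_[s,np.ones(len(s))]@E[:3,:3].T
    return E[:3,3],r/np.linalg.norm(r,axis=1,keepdims=True)
def plane(n,uv,z):
    c,r=undist(n,uv); return c+r*((z-c[2])/r[:,2])[:,None]
def proj(n,P):
    p=robot.camera_params(n);E=np.array(p['extrinsics']);q=(np.atleast_2d(P)-E[:3,3])@E[:3,:3]
    s=q[:,:2]/q[:,2:]; s=s*(1+p['k1']*(s**2).sum(1,keepdims=True))
    return np.c_[s[:,0]*p['fx']+p['cx'],s[:,1]*p['fy']+p['cy']]
def tri(uvs):  # list of (cam,uv)
    A=np.zeros((3,3));b=np.zeros(3)
    L=[]
    for n,uv in uvs:
        c,r=undist(n,uv);r=r[0];M=np.eye(3)-np.outer(r,r);A+=M;b+=M@c;L.append((M,c))
    x=np.linalg.solve(A,b); return x,[np.linalg.norm(M@(x-c)) for M,c in L]
def mask(im,name):
    h=cv2.cvtColor(im,cv2.COLOR_RGB2HSV);H,S,V=[h[...,i].astype(int) for i in range(3)]
    if name=='orange': return ((H>=8)&(H<=19)&(S>190)&(V>120)).astype(np.uint8)
    if name=='red': return (((H<5)|(H>174))&(S>170)&(V>90)).astype(np.uint8)
    if name=='yellow': return ((H>=22)&(H<=32)&(S>170)&(V>120)).astype(np.uint8)
    if name=='blue': return ((H>=100)&(H<=125)&(S>150)&(V>60)).astype(np.uint8)
    if name=='light': return ((S<40)&(V>165)).astype(np.uint8)
def blobs(m,a=15):
    n,l,s,c=cv2.connectedComponentsWithStats(m)
    return [(i,s[i],c[i]) for i in range(1,n) if s[i,4]>=a],l
E
python3 - <<'E'
from h import *
for n in ("scene","top"):
    im=np.load(f"pics/{n}0.npy")
    for k in ("orange","red","yellow","light"):
        for i,s,c in blobs(mask(im,k))[0]: print(n,k,s.tolist(),c.round(1))
    b={'scene':(200,130,340,310),'top':(160,160,390,260)}[n]
    cr=im[b[1]:b[3],b[0]:b[2]]
    f=min(800/cr.shape[1],600/cr.shape[0]); cv2.imwrite(f"pics/{n}0c.png",cv2.resize(cr,None,fx=f,fy=f,interpolation=cv2.INTER_CUBIC)[:,:,::-1]); print(f)
E
```

```text
scene orange [310, 93, 8, 23, 114] [313.4 104.3]
scene orange [240, 126, 19, 22, 176] [249.5 138. ]
scene orange [303, 148, 7, 13, 39] [305.6 155.4]
scene red [0, 0, 54, 82, 2876] [20.1 33.3]
scene red [149, 34, 13, 13, 98] [155.2  39.6]
scene red [321, 38, 18, 22, 236] [329.6  47.8]
scene red [344, 39, 10, 26, 164] [347.9  50.2]
scene red [106, 40, 6, 4, 17] [108.5  41.9]
scene red [376, 40, 14, 30, 309] [382.5  53.7]
scene red [108, 54, 19, 34, 404] [116.4  69.7]
scene red [219, 232, 18, 17, 157] [228.  240.1]
scene yellow [242, 185, 56, 78, 1246] [269.8 223.2]
scene light [112, 0, 22, 10, 125] [119.6   3.2]
scene light [175, 0, 152, 57, 4205] [265.2  21.5]
scene light [269, 0, 16, 11, 44] [277.6   5.5]
scene light [391, 0, 169, 420, 34139] [512.5 232.3]
scene light [394, 23, 127, 195, 8305] [472.5 122.7]
scene light [332, 38, 11, 25, 124] [337.6  52. ]
scene light [0, 54, 61, 73, 1377] [29.6 90.8]
scene light [365, 61, 37, 24, 170] [386.6  73.5]
scene light [48, 81, 6, 10, 31] [50.7 85.3]
scene light [438, 92, 8, 4, 16] [441.8  93.9]
scene light [292, 96, 42, 29, 905] [312.6 110.3
[... 3321 characters left out ...]
01, 218, 25, 37, 429] [412.8 236.4]
top light [0, 225, 37, 70, 1691] [ 13.9 262.5]
top light [244, 233, 6, 6, 28] [246.7 235.3]
top light [358, 239, 6, 6, 28] [360.5 241.2]
top light [531, 252, 11, 71, 230] [534.6 284. ]
top light [507, 263, 2, 19, 23] [507.4 272.4]
top light [172, 267, 59, 53, 1671] [201.7 292.4]
top light [313, 278, 15, 9, 84] [320.2 282. ]
top light [0, 340, 14, 20, 170] [  5.  348.4]
top light [532, 343, 13, 77, 566] [536.3 391.1]
top light [541, 348, 7, 36, 137] [544.9 361.8]
top light [256, 388, 7, 7, 22] [258.7 390.5]
top light [302, 388, 8, 8, 31] [306.  391.5]
top light [0, 404, 1, 16, 16] [  0.  411.5]
top light [551, 412, 6, 8, 44] [553.5 415.5]
3.4782608695652173
```

View pics/scene0c.png

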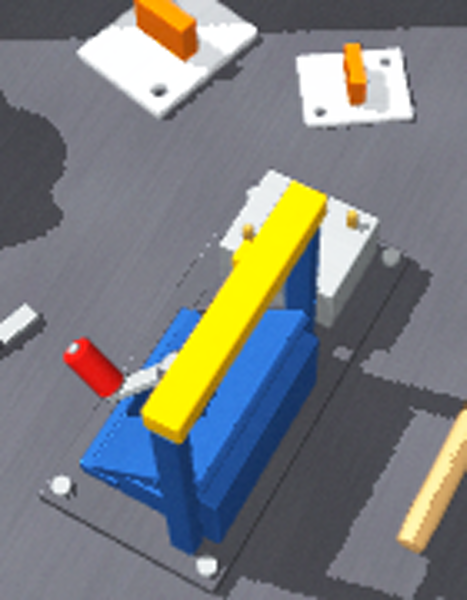

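View pics/top0c.png

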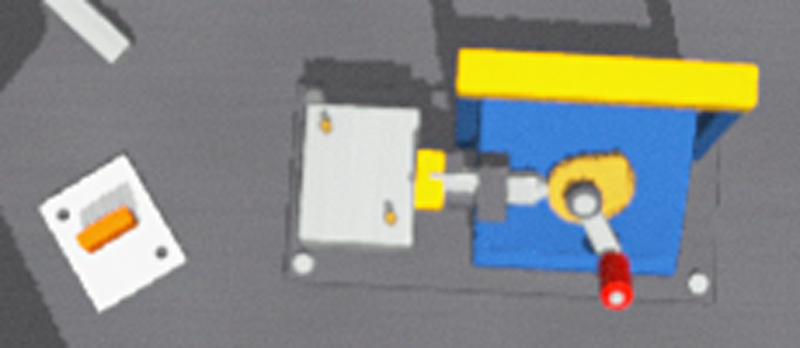

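```bash
cat > m.py <<'E'
from h import *
def rect(n,comp,z,close=7):
    m=cv2.morphologyEx(comp,cv2.MORPH_CLOSE,np.ones((close,close),np.uint8))
    c=max(cv2.findContours(m,cv2.RETR_EXTERNAL,cv2.CHAIN_APPROX_NONE)[0],key=cv2.contourArea)[:,0,:].astype(float)
    P=plane(n,c,z)[:,:2]
    r=cv2.minAreaRect((P*1000).astype(np.float32)); return r, cv2.boxPoints(r)
E
python3 - <<'E'
from m import *
im={n:np.load(f"pics/{n}0.npy") for n in("scene","top")}
for n,cs in (("top",[(192,227),(126,247),(201,292)]),("scene",[(305.6,156),(312,110),(249,144)])):
    bl,l=blobs(mask(im[n],'light'),200)
    bo,lo=blobs(mask(im[n],'orange'),20)
    for c in cs:
        i,s,cc=min(bl,key=lambda b:np.hypot(*(b[2]-c)))
        m=((l==i)|(mask(im[n],'orange')>0)&0).astype(np.uint8)
        r,b=rect(n,m,.008); print(n,c,'plate rect mm',np.round(r[0],1),np.round(r[1],1),round(r[2],1))
bl,l=blobs(mask(im['top'],'light'),1000)
i,s,cc=min(bl,key=lambda b:np.hypot(*(b[2]-(262,210))))
r,b=rect('top',(l==i).astype(np.uint8),.072); print('bed',r,b)
def tc(x,y): return (x/3.4782608+160,y/3.4782608+160)
def sc(x,y): return (x/3.3333+200,y/3.3333+130)
# bolts
print('bolts top',plane('top',[tc(303,264),tc(699,284)],0.01).round(4).tolist())
print('bolts scene',plane('scene',[sc(62,487),sc(207,567),sc(391,257)],0.01).round(4).tolist())
# pins tips
print('pinA', tri([('top',tc(324,117)),('scene',sc(352,214))]))
print('pinB', tri([('top',tc(389,207)),('scene',sc(248,229))]))
print('knob outer', tri([('top',tc(616,298)),('scene',sc(74,346))]))
print('knob cen', tri([('top',(336.4,239.6)),('scene',(228,240.1))]))
print('rib cen', tri([('top',(190.5,225.5)),('scene',(305.6,155.4))]))
print('holes',plane('top',[tc(63,214),tc(161,253)],0.008).round(4).tolist(),plane('scene',[sc(385,62),sc(320,112)],0.008).round(4).tolist())
E
```

```text
top (192, 227) plate rect mm [535.3 271.1] [108.9  88.2] 32.0
top (126, 247) plate rect mm [473.  470.8] [144.9 117.9] 20.0
top (201, 292) plate rect mm [343.1 238.6] [145.2 118.3] 73.8
scene (305.6, 156) plate rect mm [535.2 268.9] [106.8  90.5] 31.8
scene (312, 110) plate rect mm [471.3 468.9] [145. 127.] 20.3
scene (249, 144) plate rect mm [341.8 236.9] [148.8 121.8] 73.9
bed ((576.4777221679688, 58.11229705810547), (91.81700134277344, 112.78440856933594), 87.23360443115234) [[517.93555   14.979008]
 [630.5885     9.535587]
 [635.0199   101.24559 ]
 [522.36694  106.68901 ]]
bolts top [[0.509, 0.1061, 0.01], [0.4938, -0.2264, 0.01]]
bolts scene [[0.4937, -0.2236, 0.01], [0.6338, -0.2302, 0.01], [0.6494, 0.1029, 0.01]]
pinA (array([0.61721129, 0.08302187, 0.08958889]), [np.float64(0.0024458732053050914), np.float64(0.0024458732053050892)])
pinB (array([0.54425731, 0.02969511, 0.09017848]), [np.float64(0.002994225728318316), np.float64(0.002994225728318308)])
knob outer (array([ 0.47358035, -0.14518743,  0.11329037]), [np.float64(0.0005122817505728543), np.float64(0.0005122817505728128)])
knob cen (array([ 0.49094306, -0.14629793,  0.09387495]), [np.float64(0.0007433949167653537), np.float64(0.000743394916765402)])
rib cen (array([0.53636568, 0.27289803, 0.00635694]), [np.float64(0.0031982829188994225), np.float64(0.003198282918899307)])
holes [[0.5503, 0.3122, 0.008], [0.5176, 0.2269, 0.008]] [[0.5523, 0.3099, 0.008], [0.5205, 0.2248, 0.008]]
```

```bash
python3 - <<'E'
from m import *
im={n:np.load(f"pics/{n}0.npy") for n in("scene","top")}
def tc(x,y): return (x/3.4782608+160,y/3.4782608+160)
def sc(x,y): return (x/3.3333+200,y/3.3333+130)
print('scene bed corners -+,++,--',(plane('scene',[sc(272,170),sc(379,219),sc(222,246)],.072)*1000).round(1).tolist())
print('pins at .09 top',(plane('top',[tc(324,116),tc(389,206)],.088)*1000).round(1).tolist(),'scene',(plane('scene',[sc(352,214),sc(248,229)],.088)*1000).round(1).tolist())
for n in ('top','scene'):
    bl,l=blobs(mask(im[n],'light'),200); c={'top':(192,227),'scene':(305.6,156)}[n]
    i,s,cc=min(bl,key=lambda b:np.hypot(*(b[2]-c)))
    r,b=rect(n,(l==i).astype(np.uint8),.008); print(n,b.round(1).tolist())
    x,y,w,h=s[:4]; cr=im[n][y-5:y+h+5,x-5:x+w+5]; f=10
    cv2.imwrite(f'pics/plate_{n}.png',cv2.resize(cr,None,fx=f,fy=f,interpolation=cv2.INTER_CUBIC)[:,:,::-1]); print((x-5,y-5))
o=robot.get_obs(); print(R.from_quat(o['tool_rot']).as_matrix().round(4).tolist())
E
```

```text
scene bed corners -+,++,-- [[528.0, 102.8, 72.0], [634.9, 97.7, 72.0], [524.4, 12.1, 72.0]]
pins at .09 top [[620.3, 84.7, 88.0], [547.7, 31.7, 88.0]] scene [[615.1, 82.2, 88.0], [541.4, 28.8, 88.0]]
top [[465.70001220703125, 279.6000061035156], [512.5, 204.8000030517578], [604.7999877929688, 262.5], [558.0999755859375, 337.29998779296875]]
(np.int32(166), np.int32(200))
scene [[466.0, 279.1000061035156], [513.7000122070312, 202.3000030517578], [604.4000244140625, 258.6000061035156], [556.7000122070312, 335.5]]
(np.int32(284), np.int32(139))
[[0.4465, -0.0012, -0.8948], [0.8948, -0.0016, 0.4465], [-0.0019, -1.0, 0.0003]]
```

View pics/plate_top.png

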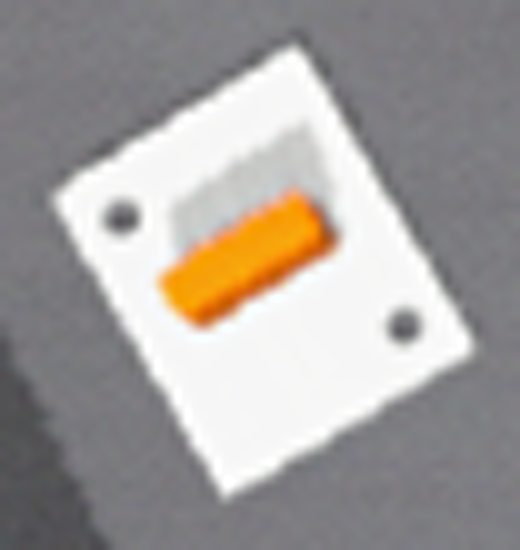

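View pics/plate_scene.png

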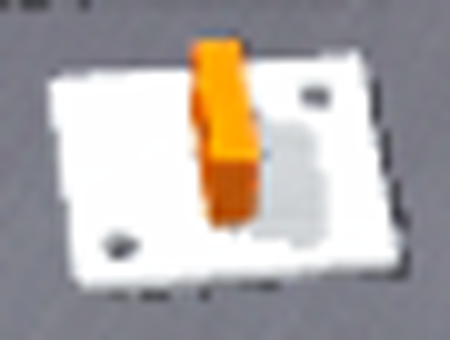

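```bash
python3 - <<'E'
from m import *
im={n:np.load(f"pics/{n}0.npy") for n in("scene","top")}
for n,(x,y,w,h) in {'top':(235,182,60,60),'scene':(258,176,66,60)}.items():
    cv2.imwrite(f'pics/bed_{n}.png',cv2.resize(im[n][y:y+h,x:x+w],None,fx=10,fy=10,interpolation=cv2.INTER_CUBIC)[:,:,::-1])
E
```

```text
(no output)
```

View pics/bed_top.png

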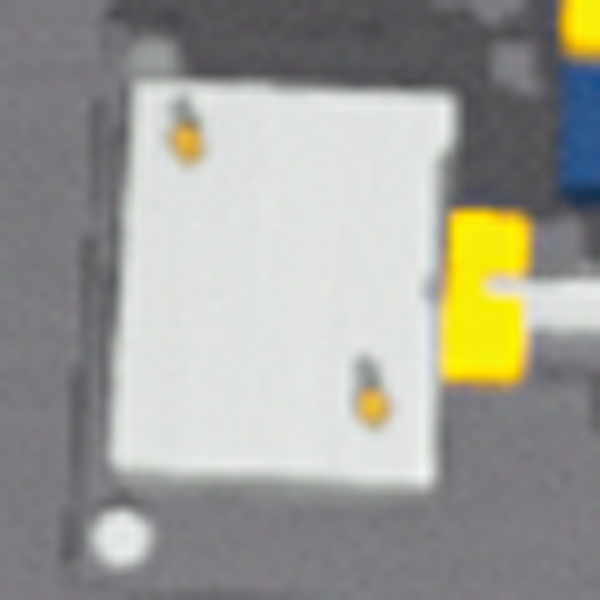

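View pics/bed_scene.png

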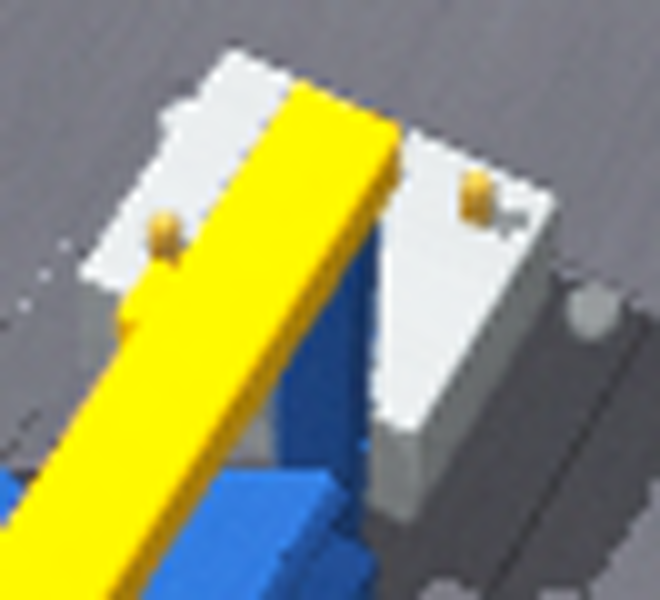

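```bash
python3 - <<'E'
from m import *
f=lambda L,x,y:(np.array(L)+.5)/10-.5+[x,y]
ct=f([(133,80),(458,93),(113,468),(437,479)],235,182)   # (+,+),(+,-),(-,+),(-,-)
cs=f([(553,195),(408,432),(232,47),(80,270)],258,176)
t=plane('top',ct,.072)*1000; s=plane('scene',cs,.072)*1000
for P in(t,s): 
    print(P.round(1)[:,:2].tolist(),P.mean(0).round(1))
    print('sizes',[round(float(np.linalg.norm(P[a]-P[b])),1) for a,b in((0,1),(2,3),(0,2),(1,3))], 'yaw',[round(float(np.degrees(np.arctan2(*(P[a]-P[b])[1::-1]))),2) for a,b in((0,2),(1,3))],[round(float(np.degrees(np.arctan2(*(P[a]-P[b])[1::-1])))-90,2) for a,b in((0,1),(2,3))])
pt=f([(186,140),(372,403)],235,182); ps=f([(478,197),(163,237)],258,176)
for z in(.081,.084):
  for n,p in(('top',pt),('scene',ps)):
    P=plane(n,p,z)*1000; d=P[0]-P[1]; print(n,z,P.round(1)[:,:2].tolist(),P.mean(0).round(1)[:2],'yaw',np.degrees(np.arctan2(d[1],d[0]))-37.87, np.hypot(d[0],d[1]))
E
```

```text
[[634.4, 101.1], [631.0, 9.0], [523.8, 104.7], [521.2, 14.1]] [577.6  57.2  72. ]
sizes [92.1, 90.6, 110.6, 109.9] yaw [-1.85, -2.62] [-2.08, -1.61]
[[631.8, 98.6], [627.4, 8.0], [524.5, 104.1], [519.7, 14.6]] [575.9  56.3  72. ]
sizes [90.7, 89.7, 107.4, 107.9] yaw [-2.91, -3.47] [-2.76, -3.07]
top 0.081 [[615.4, 85.1], [541.3, 32.1]] [578.4  58.6] yaw -2.30523300756316 91.09364311260293
scene 0.081 [[614.4, 82.9], [538.8, 30.3]] [576.6  56.6] yaw -3.0418447793634016 92.07225466013955
top 0.084 [[614.8, 84.9], [540.9, 32.0]] [577.9  58.4] yaw -2.30523300756316 90.88319125781268
scene 0.084 [[615.0, 81.1], [539.7, 28.6]] [577.4  54.8] yaw -3.0418447793633874 91.79273889782482
```

```bash
cat >> h.py <<'E'
def yawdown(yaw,tilt=0):
    "tool pose: y down, x at yaw"
    x=np.array([np.cos(yaw),np.sin(yaw),0]); y=np.array([0,0,-1.]); return np.c_[x,y,np.cross(x,y)]
def row(p,Rm,o=None):
    o=o or robot.get_obs(); R0=R.from_quat(o['tool_rot']).as_matrix()
    d=R0.T@(np.array(p)-o['position'])*100; rv=R.from_matrix(R0.T@Rm).as_rotvec()
    return d.round(2).tolist(),rv.round(3).tolist()
def st():
    o=robot.get_obs(); print('t',round(o['time'],2),'p',o['position'].round(4),'F',o['ft_force'].round(1),'M',o['moment'].round(2),'g',round(o['grip_width'],4),'q',o['q'].round(2)); return o
E
python3 - <<'E'
from h import *
o=st(); Y=yawdown(np.radians(31.8))
print(row([.535,.270,.15],Y)); print(row([.535,.270,.060],Y)); print(row([.535,.270,.036],Y))
E
```

```text
t 0.1 p [0.2787 0.5588 0.2467] F [ 0.  -0.1 -0.3] M [-0.03  0.04  0.04] g 0.087 q [ 0.93  0.53  1.43 -0.    1.18 -0.18]
([-14.37, 9.68, -35.83], [0.0, 0.553, -0.002])
([-14.36, 18.68, -35.84], [0.0, 0.553, -0.002])
([-14.35, 21.08, -35.84], [0.0, 0.553, -0.002])
```

Call:
carry_out(moves=[[1,-14.4,9.7,-35.8,0,0.553,0],[1,-14.4,9.7,-35.8,0,0.553,0],[1,-14.4,9.7,-35.8,0,0.553,0],[1,-14.4,9.7,-35.8,0,0.553,0],[1,-14.4,9.7,-35.8,0,0.553,0],[1,-14.4,9.7,-35.8,0,0.553,0],[1,-14.4,9.7,-35.8,0,0.553,0],[1,-14.4,9.7,-35.8,0,0.553,0],[1,-14.4,9.7,-35.8,0,0.553,0],[1,-14.4,9.7,-35.8,0,0.553,0],[1,-14.4,16.7,-35.8,0,0.553,0],[1,-14.4,16.7,-35.8,0,0.553,0],[1,-14.4,16.7,-35.8,0,0.553,0],[1,-14.4,16.7,-35.8,0,0.553,0]])

```text
time: 1.5
position: [0.5343, 0.2719, 0.081]
tool_rot: [-0.68, -0.194, 0.194, 0.68]
ft_force: [0.6, -0.6, -0.1]
grip_width: 0.087
```

```bash
python3 - <<'E'
from h import *
o=st(); Y=yawdown(np.radians(31.8))
print(row([.535,.270,.036],Y))
for n,(x,y,w,h) in {'top':(140,170,110,110),'scene':(240,90,120,100)}.items():
    im=robot.camera(n); cv2.imwrite(f'pics/pre_{n}.png',cv2.resize(im[y:y+h,x:x+w],None,fx=5,fy=5,interpolation=cv2.INTER_CUBIC)[:,:,::-1])
E
```

```text
t 1.5 p [0.5343 0.2719 0.081 ] F [ 0.6 -0.6 -0.1] M [ 0.01 -0.03  0.04] g 0.087 q [ 0.28  0.72  1.62  0.    0.8  -0.27]
([-0.04, 4.5, -0.2], [-0.0, 0.002, -0.0])
```

View pics/pre_scene.png

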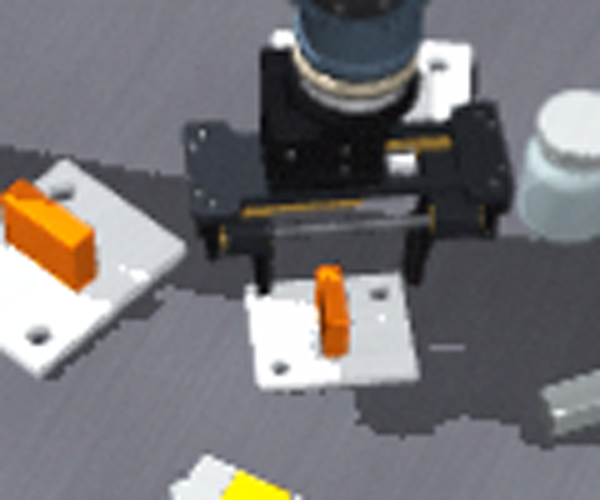

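View pics/pre_top.png

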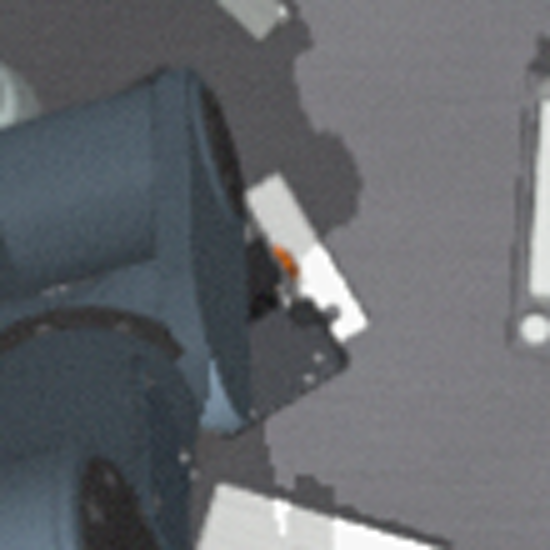

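Call:
carry_out(moves=[[1,0,2.0,-0.2,0,0,0],[1,0,4.0,-0.2,0,0,0],[1,0,4.5,-0.2,0,0,0],[1,0,4.5,-0.2,0,0,0],[1,0,4.5,-0.2,0,0,0]])

```text
time: 2.1
position: [0.5369, 0.2693, 0.0368]
tool_rot: [-0.68, -0.195, 0.193, 0.68]
ft_force: [-0.3, -0.5, -0.0]
grip_width: 0.087
```

Call:
carry_out(moves=[[0,0,0,0,0,0,0],[0,0,0,0,0,0,0],[0,0,0,0,0,0,0],[0,0,0,0,0,0,0],[0,0,0,0,0,0,0],[0,0,0,0,0,0,0],[0,0,0,0,0,0,0],[0,0,0,0,0,0,0],[0,0,0,0,0,0,0],[0,0,0,0,0,0,0]], force=35)

```text
time: 3.1
position: [0.5357, 0.2687, 0.0355]
tool_rot: [0.68, 0.193, -0.194, -0.68]
ft_force: [-0.1, -0.6, -3.3]
grip_width: 0.0161
```

```bash
python3 - <<'E'
from h import *
o=st()
E
```

```text
t 3.1 p [0.5357 0.2687 0.0355] F [-0.1 -0.6 -3.3] M [-0.01 -0.   -0.  ] g 0.0161 q [ 0.28  0.79  1.63 -0.    0.72 -0.28]
```

```bash
python3 - <<'E'
from h import *
o=st(); Y=yawdown(np.radians(-2.7))
print(row([.577,.0572,.16],Y))
E
```

```text
t 3.1 p [0.5357 0.2687 0.0355] F [-0.1 -0.6 -3.3] M [-0.01 -0.   -0.  ] g 0.0161 q [ 0.28  0.79  1.63 -0.    0.72 -0.28]
([-7.66, -12.44, -20.15], [0.0, 0.602, -0.001])
```

Call:
carry_out(moves=[[0,0,-2,0,0,0,0],[0,0,-5,0,0,0,0],[0,0,-9,0,0,0,0],[0,0,-12.4,0,0,0,0],[0,-1,-12.4,-3,0,0.09,0],[0,-2,-12.4,-6,0,0.18,0],[0,-3.2,-12.4,-9,0,0.27,0],[0,-4.4,-12.4,-12,0,0.36,0],[0,-5.6,-12.4,-15,0,0.45,0],[0,-6.8,-12.4,-18,0,0.54,0],[0,-7.66,-12.4,-20.15,0,0.602,0],[0,-7.66,-12.4,-20.15,0,0.602,0],[0,-7.66,-12.4,-20.15,0,0.602,0],[0,-7.66,-12.4,-20.15,0,0.602,0],[0,-7.66,-12.4,-20.15,0,0.602,0]])

```text
time: 4.6
position: [0.5765, 0.0584, 0.1592]
tool_rot: [-0.707, 0.016, -0.016, 0.707]
ft_force: [-0.6, -0.1, -5.0]
grip_width: 0.0158
```

```bash
python3 - <<'E'
from h import *
o=st(); Y=yawdown(np.radians(-2.7)); print(row([.577,.0572,.1385],Y))
for n,(x,y,w,h) in {'top':(220,150,110,110),'scene':(220,130,120,110)}.items():
    im=robot.camera(n); np.save(f'pics/hov_{n}.npy',im);cv2.imwrite(f'pics/hov_{n}.png',cv2.resize(im[y:y+h,x:x+w],None,fx=5,fy=5,interpolation=cv2.INTER_CUBIC)[:,:,::-1])
E
```

```text
t 4.6 p [0.5765 0.0584 0.1592] F [-0.6 -0.1 -5. ] M [-0.09  0.08  0.  ] g 0.0158 q [-0.09  0.58  1.63  0.    0.93 -0.05]
([0.06, 2.07, -0.12], [-0.0, 0.002, -0.001])
```

View pics/hov_scene.png

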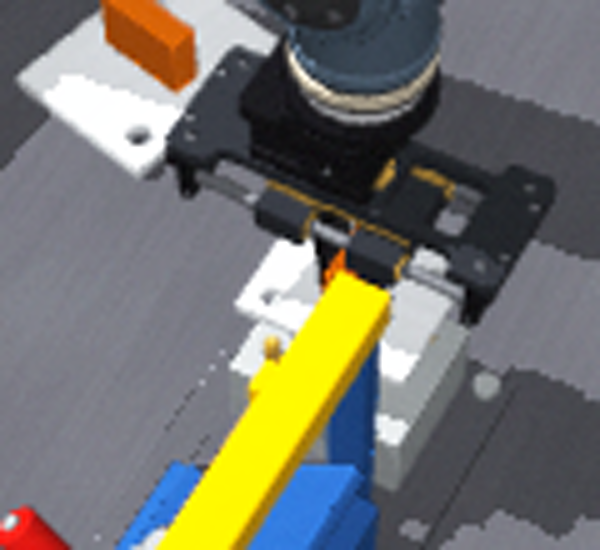

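View pics/hov_top.png

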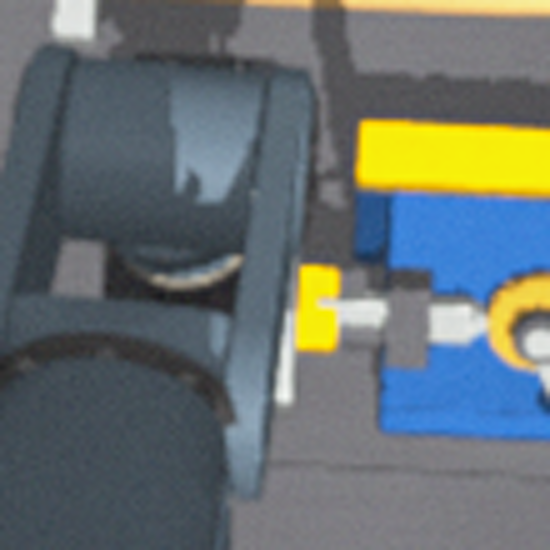

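```bash
python3 - <<'E'
from h import *
im=np.load('pics/hov_scene.npy')
x,y,w,h=255,170,45,45
cv2.imwrite('pics/hovz.png',cv2.resize(im[y:y+h,x:x+w],None,fx=13,fy=13,interpolation=cv2.INTER_CUBIC)[:,:,::-1])
E
```

```text
(no output)
```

View pics/hovz.png

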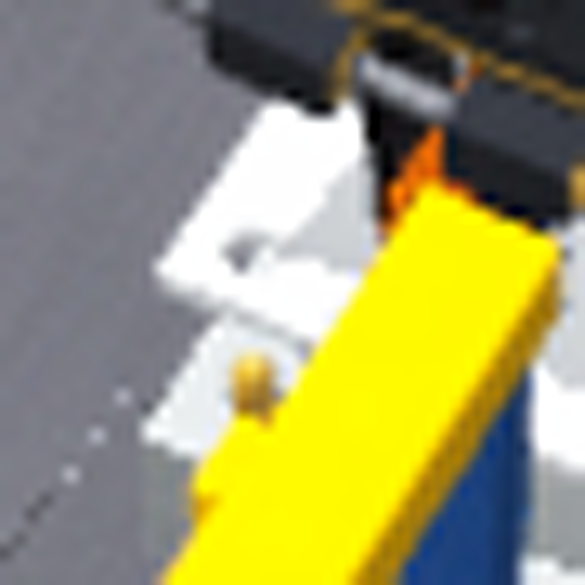

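```bash
python3 - <<'E'
from h import *
f=lambda a:(np.array(a)+.5)/13-.5+[255,170]
o=robot.get_obs(); zb=o['position'][2]-.0355
c=-2.7*np.pi/180; B=np.array([[np.cos(c),-np.sin(c)],[np.sin(c),np.cos(c)]])
def g(p,z,off,lab):
    P=plane('scene',[f(p)],z)[0]*1000; print(lab,P.round(1)[:2],'-> centre',(P[:2]-B@np.array(off)).round(1))
print(o['position'])
g((245,250),zb+.008,(-36,-28),'hole'); g((156,266),zb+.008,(-52,-42),'corner')
g((143,437),.072,(-56,-46),'bedcorner'); g((253,362),.088,(-36,-28),'pin tip');g((253,382),.083,(-36,-28),'pin')
E
```

```text
[0.57682924 0.05826857 0.1594251 ]
hole [537.2  32.3] -> centre [574.4  58.5]
corner [522.   20.2] -> centre [575.9  59.7]
bedcorner [520.6  12.7] -> centre [578.7  56. ]
pin tip [538.4  32.2] -> centre [575.7  58.5]
pin [539.3  30.4] -> centre [576.6  56.6]
```

```bash
python3 - <<'E'
from h import *
o=st(); Y=yawdown(np.radians(-2.7)); print(row([.578,.0568,.1295],Y))
E
```

```text
t 4.7 p [0.5768 0.0583 0.1594] F [-0.1  0.2 -4.2] M [-0.11  0.03  0.  ] g 0.0157 q [-0.09  0.58  1.63  0.    0.93 -0.05]
([0.12, 2.99, -0.14], [-0.0, 0.002, -0.0])
```

Call:
carry_out(moves=[[0,0.12,1.0,-0.15,0,0,0],[0,0.12,2.0,-0.15,0,0,0],[0,0.12,3.0,-0.15,0,0,0],[0,0.12,3.0,-0.15,0,0,0],[0,0.12,3.0,-0.15,0,0,0],[0,0.12,3.0,-0.15,0,0,0]])

```text
time: 5.3
position: [0.5786, 0.0556, 0.1296]
tool_rot: [0.707, -0.016, 0.017, -0.707]
ft_force: [0.1, -0.4, -4.4]
grip_width: 0.0159
```

```bash
python3 - <<'E'
from h import *
o=st()
im=robot.camera('scene'); np.save('pics/hov2.npy',im); x,y,w,h=255,170,45,45
cv2.imwrite('pics/hov2z.png',cv2.resize(im[y:y+h,x:x+w],None,fx=13,fy=13,interpolation=cv2.INTER_CUBIC)[:,:,::-1])
E
```

```text
t 5.3 p [0.5786 0.0556 0.1296] F [ 0.1 -0.4 -4.4] M [-0.07  0.09 -0.03] g 0.0159 q [-0.1   0.63  1.65  0.    0.87 -0.05]
```

View pics/hov2z.png

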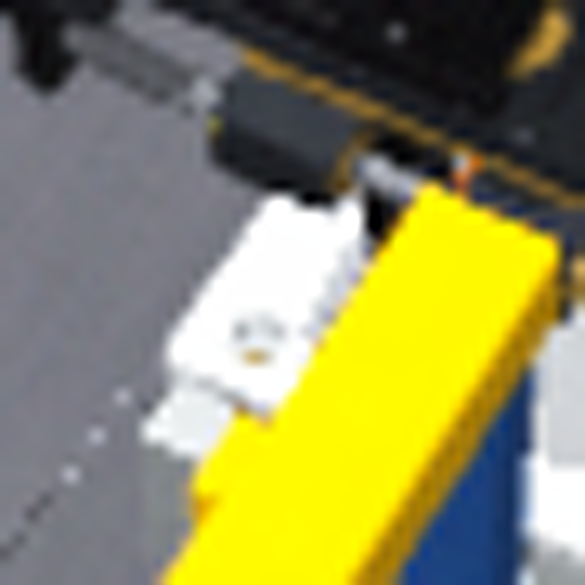

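```bash
python3 - <<'E'
from h import *
f=lambda a:(np.array(a)+.5)/13-.5+[255,170]
H=plane('scene',[f((255,339))],.102)[0]
for z in(.102,.094,.09,.088,.085): print(z,((proj('scene',np.r_[H[:2],z])[0]+.5-[255,170])*13-.5).round(0))
for d in((1,0),(0,1)): print(d,((proj('scene',H+np.r_[np.array(d)*.001,-.012])[0]+.5-[255,170])*13-.5).round(0))
c=-2.7*np.pi/180; B=np.array([[np.cos(c),-np.sin(c)],[np.sin(c),np.cos(c)]])
print('hole',H,'pin tip seen',plane('scene',[f((257,357))],.089)[0], 'pin orig',plane('scene',[f((253,357))],.090)[0])
th=np.linspace(0,2*np.pi,9)[:-1]
print(((proj('scene',np.c_[H[0]+.0065*np.cos(th),H[1]+.0065*np.sin(th),np.full(8,.102)])+.5-[255,170])*13-.5).round(0).tolist())
E
```

```text
0.102 [255. 339.]
0.094 [255. 359.]
0.09 [256. 368.]
0.088 [256. 373.]
0.085 [256. 380.]
(1, 0) [260. 370.]
(0, 1) [258. 365.]
hole [0.54027942 0.02994246 0.102     ] pin tip seen [0.53891724 0.03324676 0.089     ] pin orig [0.53842288 0.0322986  0.09      ]
[[282.0, 350.0], [283.0, 331.0], [268.0, 316.0], [246.0, 315.0], [228.0, 328.0], [227.0, 347.0], [242.0, 362.0], [264.0, 363.0]]
```

```bash
python3 - <<'E'
from h import *
o=st(); Y=yawdown(np.radians(-2.7)); print(row([.5772,.0570,.1295],Y))
E
```

```text
t 5.35 p [0.5787 0.0556 0.1298] F [-0.3 -0.2 -5.9] M [-0.06  0.08 -0.01] g 0.0158 q [-0.1   0.63  1.65 -0.    0.87 -0.05]
([-0.15, 0.03, 0.13], [0.0, 0.0, 0.001])
```

Call:
carry_out(moves=[[0,-0.13,0,0.14,0,0,0],[0,-0.13,0,0.14,0,0,0],[0,-0.13,0.2,0.14,0,0,0],[0,-0.13,0.4,0.14,0,0,0],[0,-0.13,0.5,0.14,0,0,0],[0,-0.13,0.6,0.14,0,0,0],[0,-0.13,0.7,0.14,0,0,0],[0,-0.13,0.7,0.14,0,0,0]])

```text
time: 6.15
position: [0.577, 0.0571, 0.1223]
tool_rot: [-0.707, 0.017, -0.016, 0.707]
ft_force: [-0.7, 0.3, -4.2]
grip_width: 0.0157
```

```bash
python3 - <<'E'
from h import *
o=st()
im=robot.camera('scene'); np.save('pics/hov3.npy',im); x,y,w,h=255,170,45,45
cv2.imwrite('pics/hov3z.png',cv2.resize(im[y:y+h,x:x+w],None,fx=13,fy=13,interpolation=cv2.INTER_CUBIC)[:,:,::-1]); st()
E
```

```text
t 6.15 p [0.577  0.0571 0.1223] F [-0.7  0.3 -4.2] M [-0.11  0.08  0.08] g 0.0157 q [-0.09  0.64  1.65  0.    0.85 -0.05]
t 6.2 p [0.577  0.0572 0.1224] F [-0.7  0.7 -4.5] M [-0.18  0.02  0.04] g 0.0155 q [-0.09  0.64  1.65  0.    0.85 -0.05]
```

View pics/hov3z.png

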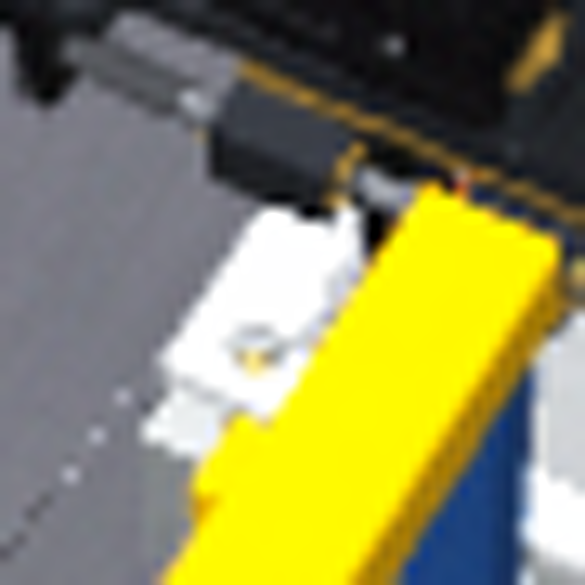

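Call:
carry_out(moves=[[0,0,0.1,0,0,0,0],[0,0,0.2,0,0,0,0],[0,0,0.3,0,0,0,0],[0,0,0.4,0,0,0,0],[0,0,0.4,0,0,0,0]])

```text
time: 6.7
position: [0.577, 0.0571, 0.1184]
tool_rot: [0.707, -0.017, 0.016, -0.707]
ft_force: [-0.1, -0.6, -4.3]
grip_width: 0.0157
```

```bash
python3 -c "
from h import *
st()"
```

```text
t 6.7 p [0.577  0.0571 0.1184] F [-0.1 -0.6 -4.3] M [-0.16  0.11 -0.04] g 0.0157 q [-0.09  0.64  1.66 -0.    0.84 -0.05]
```

Still no contact; underside is at about 0.083. Continue down.

Call:
carry_out(moves=[[0,0,0.1,0,0,0,0],[0,0,0.2,0,0,0,0],[0,0,0.3,0,0,0,0],[0,0,0.4,0,0,0,0],[0,0,0.5,0,0,0,0],[0,0,0.6,0,0,0,0],[0,0,0.6,0,0,0,0]])

```text
time: 7.4
position: [0.5771, 0.0571, 0.1124]
tool_rot: [0.707, -0.017, 0.017, -0.707]
ft_force: [0.4, -0.3, -5.0]
grip_width: 0.0156
```

```bash
python3 -c "
from h import *
st()"
```

```text
t 7.4 p [0.5771 0.0571 0.1124] F [ 0.4 -0.3 -5. ] M [-0.15 -0.01  0.09] g 0.0156 q [-0.09  0.65  1.66 -0.    0.83 -0.05]
```

Underside ≈ 0.077; expect bed contact at TCP ≈ 0.1075.

Call:
carry_out(moves=[[0,0,0.1,0,0,0,0],[0,0,0.2,0,0,0,0],[0,0,0.3,0,0,0,0],[0,0,0.4,0,0,0,0],[0,0,0.45,0,0,0,0],[0,0,0.45,0,0,0,0]])

```text
time: 8.0
position: [0.577, 0.0571, 0.1079]
tool_rot: [0.707, -0.017, 0.017, -0.707]
ft_force: [-0.1, -1.0, -5.0]
grip_width: 0.0158
```

```bash
python3 -c "
from h import *
st()"
```

```text
t 8.0 p [0.577  0.0571 0.1079] F [-0.1 -1.  -5. ] M [-0.18  0.08  0.  ] g 0.0158 q [-0.09  0.66  1.66 -0.    0.82 -0.05]
```

Call:
carry_out(moves=[[0,0,0.05,0,0,0,0],[0,0,0.1,0,0,0,0],[0,0,0.1,0,0,0,0]])

```text
time: 8.3
position: [0.5771, 0.0571, 0.1075]
tool_rot: [0.707, -0.017, 0.017, -0.707]
ft_force: [-0.8, -0.2, -0.9]
grip_width: 0.0158
```

```bash
python3 -c "
from h import *
st()"
```

```text
t 8.3 p [0.5771 0.0571 0.1075] F [-0.8 -0.2 -0.9] M [-0.2   0.36  0.  ] g 0.0158 q [-0.09  0.66  1.66 -0.    0.82 -0.05]
```

Call:
carry_out(moves=[[0,0,0.04,0,0,0,0],[0,0,0.04,0,0,0,0],[0.3,0,0.04,0,0,0,0],[0.5,0,0.04,0,0,0,0],[0.7,0,0.04,0,0,0,0],[0.7,0,0.04,0,0,0,0],[0.7,0,0.04,0,0,0,0],[0.7,0,0.04,0,0,0,0],[0.7,0,-1,0,0,0,0],[0.7,0,-3,0,0,0,0],[0.7,0,-6,0,0,0,0],[0.7,0,-10,0,0,0,0],[0.7,0,-14,0,0,0,0],[0.7,-5,-18,0,0,0,0],[0.7,-10,-18,0,0,0,0],[0.7,-13,-18,0,0,0,0],[0.7,-13,-18,0,0,0,0]])

```text
time: 10.0
position: [0.4401, 0.0644, 0.2874]
tool_rot: [-0.707, 0.018, -0.014, 0.707]
ft_force: [0.9, 0.0, 0.1]
grip_width: 0.0606
```

```bash
python3 - <<'E'
from h import *
st()
for n,(x,y,w,h) in {'top':(220,170,130,100),'scene':(210,150,120,110)}.items():
    im=robot.camera(n); np.save(f'pics/pl_{n}.npy',im);cv2.imwrite(f'pics/pl_{n}.png',cv2.resize(im[y:y+h,x:x+w],None,fx=5,fy=5,interpolation=cv2.INTER_CUBIC)[:,:,::-1])
E
```

```text
t 10.0 p [0.4401 0.0644 0.2874] F [0.9 0.  0.1] M [-0.08  0.05  0.01] g 0.0606 q [-0.11  0.23  1.81 -0.    1.11 -0.06]
```

View pics/pl_scene.png

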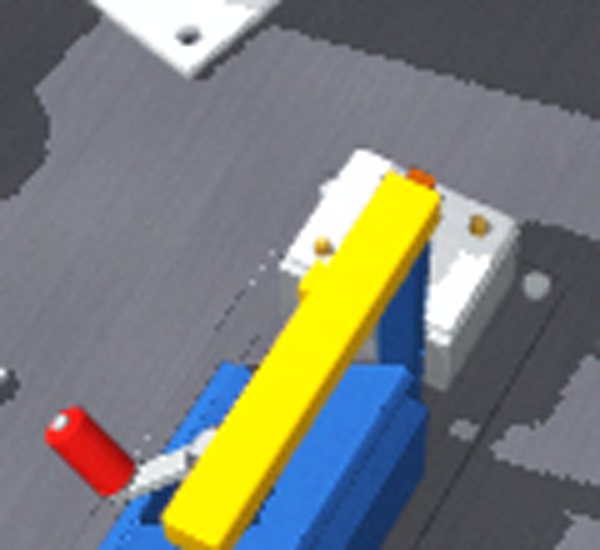

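View pics/pl_top.png

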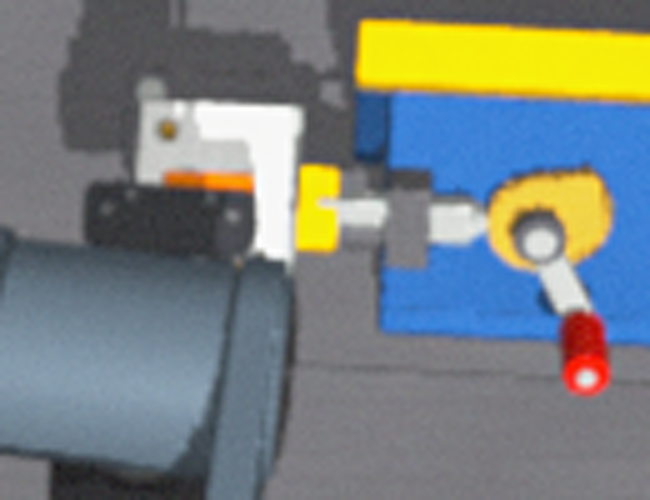

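```bash
cat > k.py <<'E'
from h import *
yaw=np.radians(-2.7)
xf=np.array([np.cos(yaw),np.sin(yaw),0]); Y=np.array([-np.sin(yaw),np.cos(yaw),0]); up=np.array([0,0,1.])
a=np.radians(40); Z=-np.sin(a)*xf+np.cos(a)*up; X=np.cos(a)*xf+np.sin(a)*up
S=np.r_[(.577*np.array([1,0])+.0571*np.array([0,1]))-.180*Y[:2],.085]
def knob(q,out=.060): return S+out*Z+.060*(-np.cos(q)*X+np.sin(q)*Y)
Rt=np.c_[-Y,-Z,np.cross(-Y,-Z)]
def tcp(q,out): return knob(q,out+.006)
def qof(p): d=np.array(p)-S; return np.arctan2(d@Y,-d@X)
def coords(p): d=(np.array(p)-S); return (np.array([d@X,d@Y,d@Z])*1000).round(1)
E
python3 - <<'E'
from k import *
o=st(); print(S, knob(-.465), np.linalg.det(Rt))
def mc(n,im):
    b,l=blobs(mask(im,'red'),40)
    c={'top':(336,240),'scene':(228,240)}[n]; return min(b,key=lambda b:np.hypot(*(b[2]-c)))[2]
t,s=[mc(n,np.load(f'pics/pl_{n}.npy')) for n in('top','scene')]
P,r=tri([('top',t),('scene',s)]); print('red',t,s,P,r,coords(P),qof(P))
for q in (-.465,):
  for n in('top','scene'): print(n,proj(n,[knob(q,.084),knob(q,.036),knob(q),S]).round(1).tolist())
print(row(tcp(-.465,.144),Rt)); print(tcp(-.465,.144),tcp(-.465,.064))
E
```

```text
t 10.1 p [0.4468 0.0634 0.2882] F [-0.1  0.3  0.5] M [-0.12  0.04  0.02] g 0.0608 q [-0.11  0.24  1.8   0.    1.1  -0.06]
[ 0.56852084 -0.12270018  0.085     ] [ 0.48769216 -0.14582366  0.09649042] 1.0
red [336.47 239.63] [228.03821656 240.08917197] [ 0.49095693 -0.14637496  0.0940086 ] [np.float64(0.0005954639828240738), np.float64(0.000595463982823993)] [-52.7 -27.3  56. ] -0.4779479965351475
top [[337.0, 246.0], [336.1, 236.0], [336.5, 240.9], [327.5, 212.2]]
scene [[221.5, 233.4], [232.7, 244.5], [227.2, 239.0], [258.0, 246.0]]
([-0.75, 12.27, -20.7], [0.544, 1.502, -0.544])
[ 0.4299055  -0.14309851  0.16543442] [ 0.48127142 -0.14552087  0.10415087]
```

Call:
carry_out(moves=[[0.6,-0.7,0,-4,0.05,0.14,-0.05],[0.6,-0.7,0,-8,0.1,0.28,-0.1],[0.6,-0.7,0,-12,0.544,1.502,-0.544],[0.6,-0.7,0,-16,0.544,1.502,-0.544],[0.6,-0.7,0,-20.7,0.544,1.502,-0.544],[0.6,-0.7,0,-20.7,0.544,1.502,-0.544],[0.6,-0.7,0,-20.7,0.544,1.502,-0.544],[0.6,-0.7,0,-20.7,0.544,1.502,-0.544],[0.6,-0.7,0,-20.7,0.544,1.502,-0.544],[0.6,-0.7,0,-20.7,0.544,1.502,-0.544],[0.6,-0.7,0,-20.7,0.544,1.502,-0.544],[0.6,-0.7,4,-20.7,0.544,1.502,-0.544],[0.6,-0.7,8,-20.7,0.544,1.502,-0.544],[0.6,-0.7,12.3,-20.7,0.544,1.502,-0.544],[0.6,-0.7,12.3,-20.7,0.544,1.502,-0.544],[0.6,-0.7,12.3,-20.7,0.544,1.502,-0.544],[0.6,-0.7,12.3,-20.7,0.544,1.502,-0.544]])

```text
time: 11.8
position: [0.4309, -0.1445, 0.1609]
tool_rot: [0.292, -0.31, 0.655, -0.624]
ft_force: [0.0, -0.0, -0.6]
grip_width: 0.0521
```

```bash
python3 - <<'E'
from k import *
o=st(); print(coords(o['position']),row(tcp(-.47,.144),Rt),row(tcp(-.47,.064),Rt))
for n,(x,y,w,h) in {'top':(260,170,120,100),'scene':(180,150,140,130)}.items():
    im=robot.camera(n); cv2.imwrite(f'pics/kn_{n}.png',cv2.resize(im[y:y+h,x:x+w],None,fx=4,fy=4,interpolation=cv2.INTER_CUBIC)[:,:,::-1])
E
```

```text
t 11.8 p [ 0.4309 -0.1445  0.1609] F [ 0.  -0.  -0.6] M [-0.01  0.52  0.01] g 0.0521 q [-0.89  0.52  2.41  2.05  0.57 -1.26]
[-55.8 -28.3 145.8] ([-0.11, -0.42, 0.22], [0.007, -0.005, -0.002]) ([-0.1, 7.58, 0.28], [0.007, -0.005, -0.002])
```

View pics/kn_scene.png

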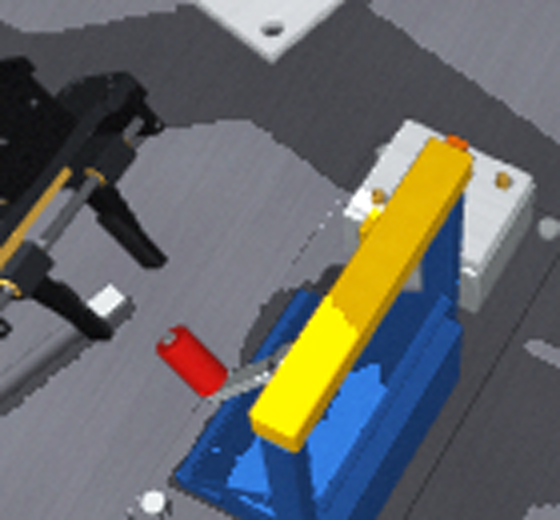

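View pics/kn_top.png

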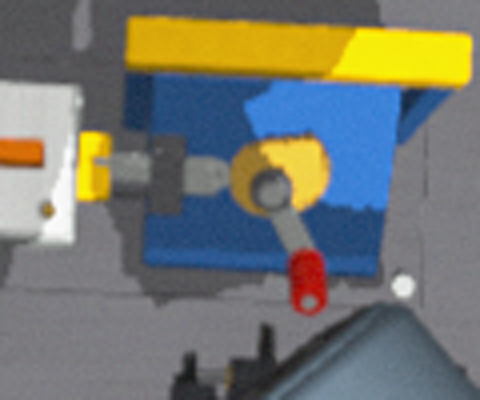

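```bash
cat > fk.py <<'E'
from h import *
from scipy.optimize import least_squares
def fk(q,p):
    L1,L2,h,L,e,r0=p
    A=R.from_euler('z',q[0]); B=A*R.from_euler('y',q[1]); C=B*R.from_euler('y',q[2]); D=C*R.from_euler('z',q[3])*R.from_euler('y',q[4])
    W=np.array([0,0,h])+A.apply([r0,0,0])+B.apply([0,0,L1])+C.apply([e,0,L2]); return W+D.apply([0,0,L]),(D*R.from_euler('z',q[5])),W
E
cat > smp.py <<'E'
import json,sys
from h import *
o=robot.get_obs()
open('samples.jsonl','a').write(json.dumps([o['q'].tolist(),o['position'].tolist(),o['tool_rot'].tolist()])+'\n')
E
python3 smp.py; python3 - <<'E'
from fk import *
import json
D=[([0.929471,.528393,1.433761,0,1.181413,-.178509],[.27865532,.55876199,.24666122]),
([.28,.72,1.62,0,.80,-.27],[.5343,.2719,.081]),([.28,.79,1.63,0,.72,-.28],[.5357,.2687,.0355]),([-.09,.58,1.63,0,.93,-.05],[.5768,.0583,.1594]),
([-.10,.63,1.65,0,.87,-.05],[.5786,.0556,.1296]),([-.09,.66,1.66,0,.82,-.05],[.5771,.0571,.1075]),([-.11,.24,1.80,0,1.10,-.06],[.4468,.0634,.2882])]
s=json.loads(open('samples.jsonl').readline()); 
qs=[np.array(d[0]) for d in D]+[np.array(s[0])]; ps=[np.array(d[1]) for d in D]+[np.array(s[1])]
w=[.1]*0+[5]+[1]*6+[5]
def f(p): return np.concatenate([ (fk(q,p)[0]-x)*ww for q,x,ww in zip(qs,ps,w)])
r=least_squares(f,[.4,.4,.3,.2,0,0]); print(r.x.round(4)); print([(fk(q,r.x)[0]-x).round(4).tolist() for q,x in zip(qs,ps)])
print(fk(qs[-1],r.x)[1].as_matrix().round(3).tolist(), R.from_quat(s[2]).as_matrix().round(3).tolist())
E
```

```text
[ 0.6131  0.5096  0.5465  0.5057  0.1354 -0.1105]
[[0.0904, -0.0644, 0.0041], [0.0101, -0.1154, -0.0309], [0.0032, -0.1137, -0.0351], [-0.0246, -0.1081, -0.0184], [-0.0364, -0.11, -0.0279], [-0.0323, -0.1063, -0.0285], [-0.0201, -0.1105, -0.003], [-0.0007, -0.0036, 0.0016]]
[[0.047, 0.767, 0.64], [0.999, -0.038, -0.029], [0.002, 0.641, -0.768]] [[-0.047, 0.64, 0.767], [-0.999, -0.029, -0.038], [-0.002, -0.768, 0.641]]
```

```bash
sed -i 's/L1,L2,h,L,e,r0=p/L1,L2,h,L,e,r0,s=p/; s/\[r0,0,0\]/[r0,s,0]/' fk.py; cat > fit.py <<'E'
from fk import *
import json
D=[([0.929471,.528393,1.433761,0,1.181413,-.178509],[.27865532,.55876199,.24666122]),
([.28,.72,1.62,0,.80,-.27],[.5343,.2719,.081]),([.28,.79,1.63,0,.72,-.28],[.5357,.2687,.0355]),([-.09,.58,1.63,0,.93,-.05],[.5768,.0583,.1594]),
([-.10,.63,1.65,0,.87,-.05],[.5786,.0556,.1296]),([-.09,.66,1.66,0,.82,-.05],[.5771,.0571,.1075]),([-.11,.24,1.80,0,1.10,-.06],[.4468,.0634,.2882])]
SS=[json.loads(l) for l in open('samples.jsonl')]
qs=[np.array(d[0]) for d in D]+[np.array(s[0]) for s in SS]; ps=[np.array(d[1]) for d in D]+[np.array(s[1]) for s in SS]
w=[5]+[1]*6+[5]*len(SS)
def f(p): return np.concatenate([ (fk(q,p)[0]-x)*ww for q,x,ww in zip(qs,ps,w)]+[.01*(np.array(p)[[4,5]])])
PP=least_squares(f,[.4,.4,.3,.2,0,0,.1]).x
E
python3 - <<'E'
from fit import *
r=PP
print(r.round(4)); print([(fk(q,r)[0]-x).round(4).tolist() for q,x in zip(qs,ps)])
E
```

```text
[ 0.5898  0.3918  0.2727  0.2805  0.114  -0.001   0.111 ]
[[-0.0, -0.0, 0.0], [0.0025, -0.002, 0.0002], [0.0021, 0.0015, 0.0024], [-0.0001, 0.0011, 0.0009], [-0.0032, -0.0018, -0.0025], [0.0008, 0.0022, 0.0003], [0.0002, -0.0011, -0.002], [0.0, 0.0001, -0.0]]
```

```bash
cat > ik.py <<'E'
from fit import *
from k import *
lo=np.array([-3.08,-.75,.22,-1.43,0,-2.85]);hi=np.array([3.08,2.2,2.44,4.57,2.65,2.85])
def Rtilt(t,sgn=-1):
    z=-np.sin(t)*xf+np.cos(t)*up; x=sgn*Y; return np.c_[x,-z,np.cross(x,-z)]
M=np.array([[0,0,0]])
def toolR(q): # fk frame (x,y,z=approach) -> tool frame (y=approach)
    F=fk(q,PP)[1].as_matrix(); return np.c_[-F[:,0],F[:,2],F[:,1]]
def ik(p,Rm,q0):
    def g(q):
        e=R.from_matrix(Rm.T@toolR(q)).as_rotvec(); return np.r_[(fk(q,PP)[0]-p)*5,e]
    r=least_squares(g,np.clip(q0,lo+1e-3,hi-1e-3),bounds=(lo,hi)); return r.x,np.abs(r.fun).max()
def gpt(q,out,t):  # TCP for grasp pt at 'out' along knob axis with tilt t
    return knob(q,out)+.006*(-np.sin(t)*xf+np.cos(t)*up)
E
python3 - <<'E'
from ik import *
o=robot.get_obs(); print('check', np.abs(toolR(o['q'])-R.from_quat(o['tool_rot']).as_matrix()).max())
for sgn in(-1,1):
  for t in (20,25,30,40):
    for q4 in (0,np.pi):
      print('sgn',sgn,'tilt',t,'q4',round(q4,1))
      q0=np.array([-.3,.5,2.0,q4,.4,1.3*-sgn*(-1 if q4<1 else 1)]) 
      best=None
      for q6 in(-1.8,-1.3,0,1.3,1.8):
        q0[5]=q6; x,e=ik(gpt(-.47,.064,np.radians(t)),Rtilt(np.radians(t),sgn),q0)
        if best is None or e<best[1]: best=(x,e)
      x=best[0]
      for c in np.linspace(-.47,4.1,9):
        x,e=ik(gpt(c,.064,np.radians(t)),Rtilt(np.radians(t),sgn),x)
        print('  ',round(c,2),x.round(2),round(e,4))
E
```

```text
check 3.3306690738754696e-16
sgn -1 tilt 20 q4 0
   -0.47 [-0.62  0.57  2.09  0.81  0.26  0.24] 0.0
   0.1 [-0.56  0.57  2.13  0.91  0.21  0.19] 0.0
   0.67 [-0.47  0.56  2.11  0.75  0.21  0.43] 0.0
   1.24 [-0.41  0.52  2.05  0.48  0.26  0.76] 0.0
   1.81 [-0.38  0.5   1.98  0.33  0.35  0.94] 0.0
   2.39 [-0.4   0.48  1.9   0.28  0.44  0.98] 0.0
   2.96 [-0.45  0.48  1.86  0.29  0.5   0.93] 0.0
   3.53 [-0.52  0.49  1.85  0.32  0.51  0.84] 0.0
   4.1 [-0.58  0.51  1.88  0.39  0.48  0.72] 0.0
sgn -1 tilt 20 q4 3.1
   -0.47 [-0.62  0.57  2.09  0.81  0.26  0.24] 0.0
   0.1 [-0.56  0.57  2.13  0.91  0.21  0.19] 0.0
   0.67 [-0.47  0.56  2.11  0.75  0.21  0.43] 0.0
   1.24 [-0.41  0.52  2.05  0.48  0.26  0.76] 0.0
   1.81 [-0.38  0.5   1.98  0.33  0.35  0.94] 0.0
   2.39 [-0.4   0.48  1.9   0.28  0.44  0.98] 0.0
   2.96 [-0.45  0.48  1.86  0.29  0.5   0.93] 0.0
   3.53 [-0.52  0.49  1.85  0.32  0.51  0.84] 0.0
   4.1 [-0.58  0.51  1.88  0.39  0.48  0.72] 0.0
sgn -1 tilt 25 q4 0
   -0.47 [-0.66  0.59  2.15  1.41  0.25 -0.4 ] 0.0
   0.1 [-0.59  0.59  2.19  1.66  0.22 -0.59] 0.0
   0.67 [-0
[... 5816 characters left out ...]
57  2.22  2.41  0.4   1.94] 0.0
   2.39 [-0.48  0.53  2.15  2.15  0.33  2.2 ] 0.0
   2.96 [-0.54  0.51  2.1   1.9   0.33  2.41] 0.0
   3.53 [-0.62  0.52  2.09  1.79  0.36  2.45] 0.0
   4.1 [-0.7   0.55  2.11  1.83  0.41  2.34] 0.0
sgn 1 tilt 40 q4 3.1
   -0.47 [-0.77  0.71  2.32  2.32  0.62  1.7 ] 0.0
   0.1 [-0.69  0.73  2.37  2.46  0.67  1.61] 0.0
   0.67 [-0.59  0.7   2.36  2.54  0.63  1.64] 0.0
   1.24 [-0.5   0.63  2.3   2.54  0.52  1.75] 0.0
   1.81 [-0.46  0.57  2.22  2.41  0.4   1.94] 0.0
   2.39 [-0.48  0.53  2.15  2.15  0.33  2.2 ] 0.0
   2.96 [-0.54  0.51  2.1   1.9   0.33  2.41] 0.0
   3.53 [-0.62  0.52  2.09  1.79  0.36  2.45] 0.0
   4.1 [-0.7   0.55  2.11  1.83  0.41  2.34] 0.0
```

Call:
carry_out(moves=[[0.6,-0.1,2,0.28,0,0,0],[0.6,-0.1,4,0.28,0,0,0],[0.6,-0.1,5.5,0.28,0,0,0],[0.6,-0.1,6.5,0.28,0,0,0],[0.6,-0.1,7.5,0.28,0,0,0],[0.6,-0.1,7.5,0.28,0,0,0],[0.6,-0.1,7.5,0.28,0,0,0]])

```text
time: 12.6
position: [0.4807, -0.1445, 0.1087]
tool_rot: [0.292, -0.307, 0.655, -0.625]
ft_force: [0.2, 0.4, 0.3]
grip_width: 0.0521
```

```bash
python3 - <<'E'
from k import *
o=st(); print(coords(o['position']),row(tcp(-.47,.064),Rt))
for n,(x,y,w,h) in {'scene':(180,190,100,90)}.items():
    im=robot.camera(n); cv2.imwrite(f'pics/kn2_{n}.png',cv2.resize(im[y:y+h,x:x+w],None,fx=6,fy=6,interpolation=cv2.INTER_CUBIC)[:,:,::-1])
E
```

```text
t 12.6 p [ 0.4807 -0.1445  0.1087] F [0.2 0.4 0.3] M [ 0.02  0.55 -0.01] g 0.0521 q [-0.77  0.69  2.32  2.31  0.61 -1.42]
[-51.1 -25.9  73.9] ([0.13, 0.39, -0.23], [0.002, -0.0, 0.0])
```

View pics/kn2_scene.png

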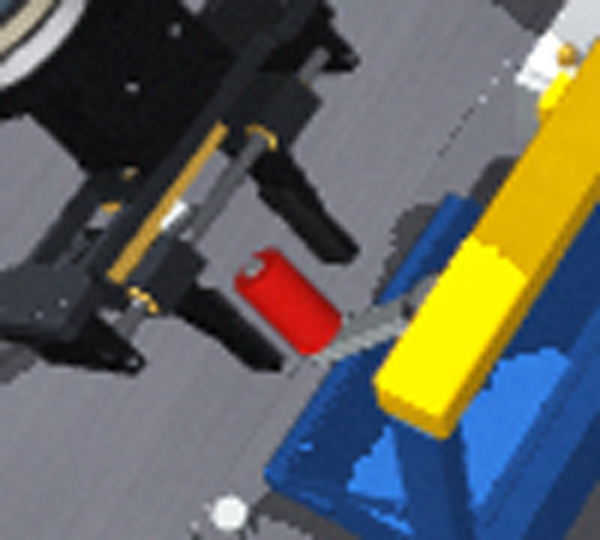

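Call:
carry_out(moves=[[0.6,0.1,0.3,-0.2,0,0,0],[0.6,0.1,0.3,-0.2,0,0,0],[0,0.1,0.3,-0.2,0,0,0],[0,0.1,0.3,-0.2,0,0,0],[0,0.1,0.3,-0.2,0,0,0],[0,0.1,0.3,-0.2,0,0,0],[0,0.1,0.3,-0.2,0,0,0],[0,0.1,0.3,-0.2,0,0,0],[0,0.1,0.3,-0.2,0,0,0]], force=20)

```text
time: 13.55
position: [0.4811, -0.1464, 0.1048]
tool_rot: [0.292, -0.307, 0.656, -0.624]
ft_force: [-2.7, -4.6, 1.7]
grip_width: 0.0254
```

```bash
python3 - <<'E'
from k import *
o=st(); print(coords(o['position']),qof(o['position']),'Fshaft',o['ft_force']@np.c_[X,Y,Z])
im=robot.camera('scene');x,y,w,h=180,190,100,90
cv2.imwrite(f'pics/kn3.png',cv2.resize(im[y:y+h,x:x+w],None,fx=6,fy=6,interpolation=cv2.INTER_CUBIC)[:,:,::-1])
E
```

```text
t 13.55 p [ 0.4811 -0.1464  0.1048] F [-2.7 -4.6  1.7] M [-0.64  0.67 -0.47] g 0.0254 q [-0.77  0.7   2.32  2.32  0.61 -1.44]
[-53.3 -27.8  70.5] -0.4809799489320684 Fshaft [-0.8352397  -4.69205543  2.88748116]
```

View pics/kn3.png

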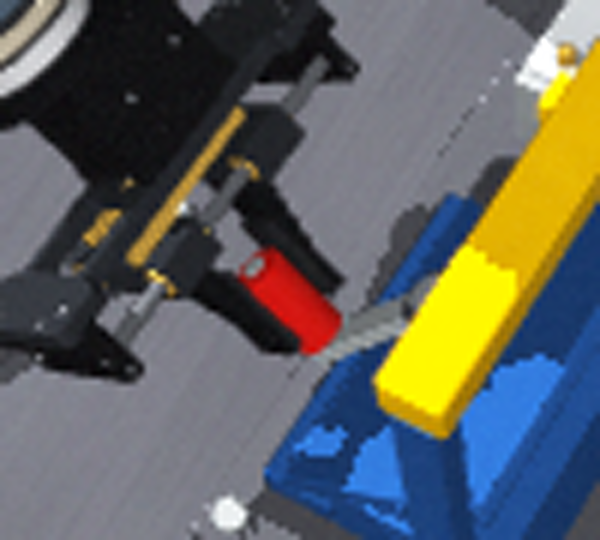

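```bash
cat > arc.py <<'E'
import sys
from k import *
def arc(q0,qs,r=6.0):
    for q in qs: print(round(float(q),2),[0,round(float(-r*(np.sin(q)-np.sin(q0))),2),0,round(float(-r*(np.cos(q)-np.cos(q0))),2),0,0,0])
def rep():
    o=st(); c=coords(o['position']); q=qof(o['position']); f=o['ft_force']@np.c_[X,Y,Z]
    rad=np.array([-np.cos(q),np.sin(q)]);tan=np.array([np.sin(q),np.cos(q)])
    print('coords',c,'r',round(float(np.hypot(c[0],c[1])),1),'q',round(float(q%(2*np.pi)),3),'F rad/tan/out',(f[:2]@rad).round(1),(f[:2]@tan).round(1),f[2].round(1)); return q
if __name__=='__main__':
    q=rep(); 
    if len(sys.argv)>1: arc(q,q+np.arange(1,int(sys.argv[2])+1)*float(sys.argv[1]))
E
python3 arc.py 0.1 8
```

```text
t 13.6 p [ 0.4811 -0.1464  0.1048] F [-2.9 -4.7  1.9] M [-0.65  0.67 -0.54] g 0.0252 q [-0.77  0.7   2.32  2.32  0.61 -1.44]
coords [-53.3 -27.8  70.5] r 60.1 q 5.802 F rad/tan/out 3.0 -3.9 3.1
-0.38 [0, -0.54, 0, -0.25, 0, 0, 0]
-0.28 [0, -1.11, 0, -0.45, 0, 0, 0]
-0.18 [0, -1.7, 0, -0.58, 0, 0, 0]
-0.08 [0, -2.29, 0, -0.66, 0, 0, 0]
0.02 [0, -2.89, 0, -0.68, 0, 0, 0]
0.12 [0, -3.49, 0, -0.64, 0, 0, 0]
0.22 [0, -4.08, 0, -0.54, 0, 0, 0]
0.32 [0, -4.66, 0, -0.38, 0, 0, 0]
```

Call:
carry_out(moves=[[0,-0.54,0,-0.25,0,0,0],[0,-1.11,0,-0.45,0,0,0],[0,-1.7,0,-0.58,0,0,0],[0,-2.29,0,-0.66,0,0,0],[0,-2.89,0,-0.68,0,0,0],[0,-3.49,0,-0.64,0,0,0],[0,-4.08,0,-0.54,0,0,0],[0,-4.66,0,-0.38,0,0,0]])

```text
time: 14.4
position: [0.4799, -0.1021, 0.1019]
tool_rot: [0.292, -0.309, 0.659, -0.621]
ft_force: [-8.9, -14.2, 4.2]
grip_width: 0.0256
```

```bash
python3 arc.py 0.1 8
```

```text
t 14.4 p [ 0.4799 -0.1021  0.1019] F [ -8.9 -14.2   4.2] M [-1.91  1.29 -1.6 ] g 0.0256 q [-0.66  0.73  2.37  2.51  0.65 -1.53]
coords [-57.7  16.4  70.4] r 60.0 q 0.276 F rad/tan/out -0.5 -15.0 8.5
0.38 [0, -0.57, 0, 0.19, 0, 0, 0]
0.48 [0, -1.11, 0, 0.44, 0, 0, 0]
0.58 [0, -1.63, 0, 0.74, 0, 0, 0]
0.68 [0, -2.12, 0, 1.09, 0, 0, 0]
0.78 [0, -2.57, 0, 1.49, 0, 0, 0]
0.88 [0, -2.97, 0, 1.93, 0, 0, 0]
0.98 [0, -3.33, 0, 2.41, 0, 0, 0]
1.08 [0, -3.64, 0, 2.93, 0, 0, 0]
```

Call:
carry_out(moves=[[0,0,0,0,0,0,0],[0,0,0,0,0,0,0],[0,0,0,0,0,0,0]])

```text
time: 14.7
position: [0.4811, -0.0982, 0.1029]
tool_rot: [0.292, -0.305, 0.655, -0.626]
ft_force: [1.4, 2.2, 4.4]
grip_width: 0.0255
```

```bash
python3 - <<'E'
from arc import *
rep()
for n,(x,y,w,h) in {'scene':(180,170,120,110),'top':(250,170,120,110)}.items():
    im=robot.camera(n); cv2.imwrite(f'pics/a1_{n}.png',cv2.resize(im[y:y+h,x:x+w],None,fx=5,fy=5,interpolation=cv2.INTER_CUBIC)[:,:,::-1])
E
```

```text
t 14.7 p [ 0.4811 -0.0982  0.1029] F [1.4 2.2 4.4] M [ 0.22 -0.24  0.27] g 0.0255 q [-0.65  0.73  2.37  2.5   0.66 -1.53]
coords [-56.3  20.4  70.6] r 59.9 q 0.347 F rad/tan/out -2.9 3.4 2.6
```

View pics/a1_scene.png

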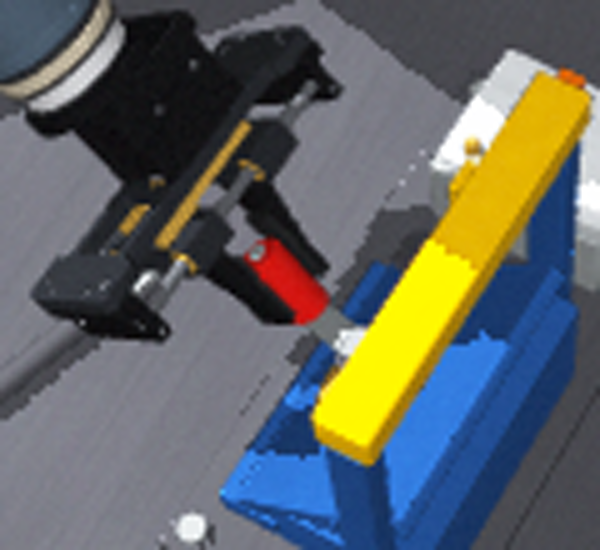

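View pics/a1_top.png

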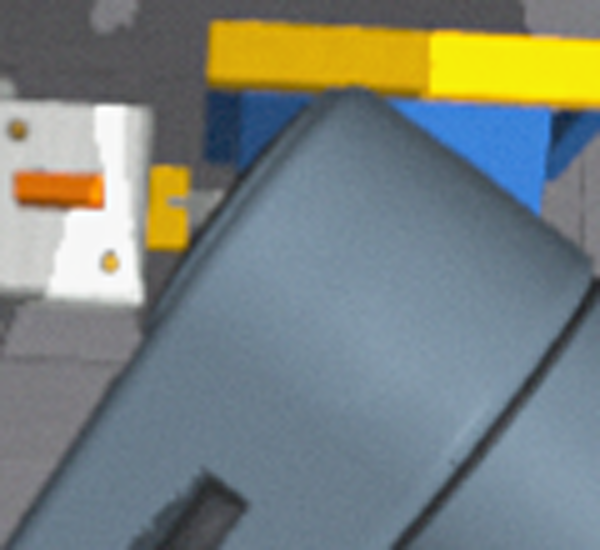

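```bash
python3 arc.py 0.08 10
```

```text
t 14.8 p [ 0.481  -0.0982  0.1028] F [2.6 2.7 4.4] M [ 0.4  -0.4   0.37] g 0.0251 q [-0.65  0.73  2.37  2.5   0.66 -1.53]
coords [-56.4  20.4  70.6] r 60.0 q 0.347 F rad/tan/out -3.5 4.3 1.7
0.43 [0, -0.44, 0, 0.18, 0, 0, 0]
0.51 [0, -0.87, 0, 0.4, 0, 0, 0]
0.59 [0, -1.28, 0, 0.65, 0, 0, 0]
0.67 [0, -1.67, 0, 0.93, 0, 0, 0]
0.75 [0, -2.04, 0, 1.24, 0, 0, 0]
0.83 [0, -2.38, 0, 1.58, 0, 0, 0]
0.91 [0, -2.69, 0, 1.95, 0, 0, 0]
0.99 [0, -2.97, 0, 2.33, 0, 0, 0]
1.07 [0, -3.21, 0, 2.75, 0, 0, 0]
1.15 [0, -3.43, 0, 3.17, 0, 0, 0]
```

Call:
carry_out(moves=[[0,-0.44,0,0.18,0,0,0],[0,-0.87,0,0.4,0,0,0],[0,-1.28,0,0.65,0,0,0],[0,-1.67,0,0.93,0,0,0],[0,-2.04,0,1.24,0,0,0],[0,-2.38,0,1.58,0,0,0],[0,-2.69,0,1.95,0,0,0],[0,-2.97,0,2.33,0,0,0],[0,-2.97,0,2.33,0,0,0],[0,-2.97,0,2.33,0,0,0],[0,-2.97,0,2.33,0,0,0]])

```text
time: 15.9
position: [0.4989, -0.0708, 0.1167]
tool_rot: [0.293, -0.308, 0.656, -0.624]
ft_force: [-2.8, -5.6, 3.3]
grip_width: 0.0254
```

```bash
python3 arc.py 0.06 10; python3 - <<'E'
from h import *
im=robot.camera('top');x,y,w,h=260,190,60,50
cv2.imwrite('pics/n1.png',cv2.resize(im[y:y+h,x:x+w],None,fx=10,fy=10,interpolation=cv2.INTER_CUBIC)[:,:,::-1])
E
```

```text
t 15.9 p [ 0.4989 -0.0708  0.1167] F [-2.8 -5.6  3.3] M [-0.68  0.59 -0.6 ] g 0.0254 q [-0.54  0.67  2.33  2.55  0.57 -1.45]
coords [-34.8  48.6  70.6] r 59.8 q 0.95 F rad/tan/out -4.7 -3.2 4.1
1.01 [0, -0.2, 0, 0.3, 0, 0, 0]
1.07 [0, -0.38, 0, 0.61, 0, 0, 0]
1.13 [0, -0.55, 0, 0.93, 0, 0, 0]
1.19 [0, -0.69, 0, 1.26, 0, 0, 0]
1.25 [0, -0.81, 0, 1.6, 0, 0, 0]
1.31 [0, -0.92, 0, 1.94, 0, 0, 0]
1.37 [0, -1.0, 0, 2.29, 0, 0, 0]
1.43 [0, -1.06, 0, 2.65, 0, 0, 0]
1.49 [0, -1.1, 0, 3.01, 0, 0, 0]
1.55 [0, -1.12, 0, 3.36, 0, 0, 0]
```

View pics/n1.png

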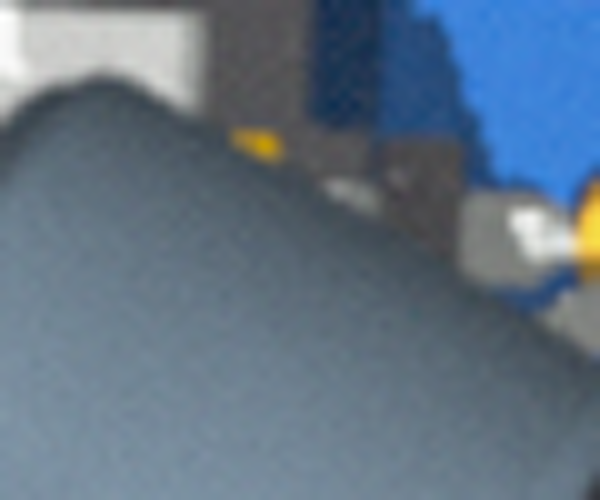

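Call:
carry_out(moves=[[0,-0.2,0,0.3,0,0,0],[0,-0.38,0,0.61,0,0,0],[0,-0.55,0,0.93,0,0,0],[0,-0.69,0,1.26,0,0,0],[0,-0.81,0,1.6,0,0,0],[0,-0.92,0,1.94,0,0,0],[0,-1.0,0,2.29,0,0,0],[0,-1.06,0,2.65,0,0,0],[0,-1.06,0,2.65,0,0,0],[0,-1.06,0,2.65,0,0,0],[0,-1.06,0,2.65,0,0,0]])

```text
time: 17.05
position: [0.5169, -0.0616, 0.1315]
tool_rot: [0.295, -0.312, 0.655, -0.621]
ft_force: [-6.5, -9.5, -2.6]
grip_width: 0.0253
```

```bash
python3 arc.py 0.06 10; python3 - <<'E'
from h import *
for n,(x,y,w,h) in {'top':(260,190,60,50),'scene':(220,150,100,90)}.items():
    im=robot.camera(n);f=600//w
    cv2.imwrite(f'pics/n2_{n}.png',cv2.resize(im[y:y+h,x:x+w],None,fx=f,fy=f,interpolation=cv2.INTER_CUBIC)[:,:,::-1])
E
```

```text
t 17.05 p [ 0.5169 -0.0616  0.1315] F [-6.5 -9.5 -2.6] M [-1.19  1.53 -1.04] g 0.0253 q [-0.48  0.61  2.27  2.51  0.46 -1.33]
coords [-11.8  58.6  70.6] r 59.8 q 1.371 F rad/tan/out -8.4 -8.1 1.9
1.43 [0, -0.06, 0, 0.35, 0, 0, 0]
1.49 [0, -0.1, 0, 0.71, 0, 0, 0]
1.55 [0, -0.12, 0, 1.07, 0, 0, 0]
1.61 [0, -0.11, 0, 1.43, 0, 0, 0]
1.67 [0, -0.09, 0, 1.79, 0, 0, 0]
1.73 [0, -0.04, 0, 2.15, 0, 0, 0]
1.79 [0, 0.03, 0, 2.5, 0, 0, 0]
1.85 [0, 0.12, 0, 2.85, 0, 0, 0]
1.91 [0, 0.23, 0, 3.19, 0, 0, 0]
1.97 [0, 0.36, 0, 3.53, 0, 0, 0]
```

View pics/n2_top.png

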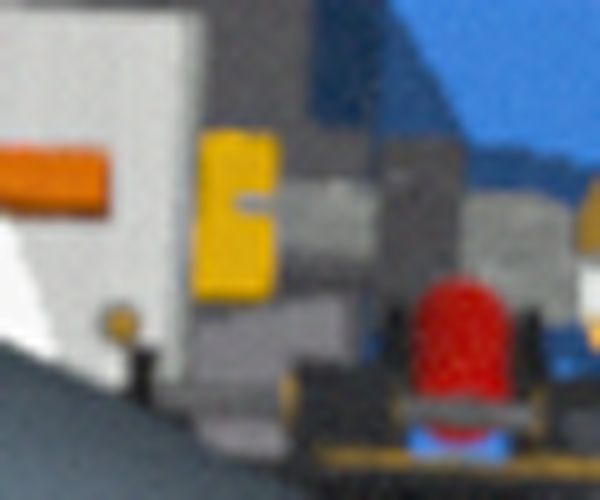

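View pics/n2_scene.png

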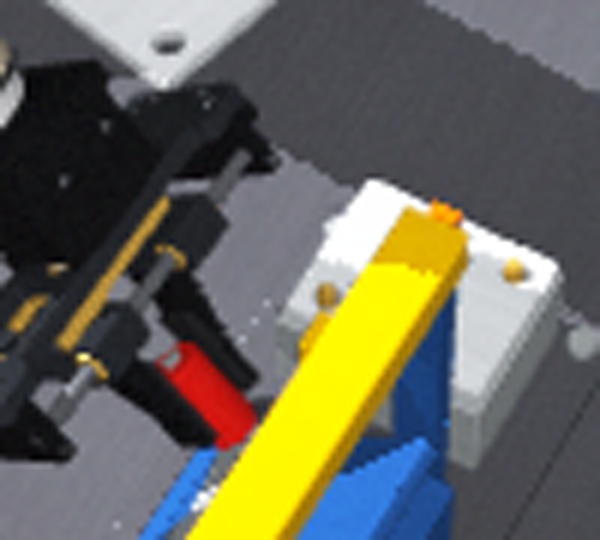

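```bash
cat >> arc.py <<'E'
def arc2(q0,qs,corr,r=6.0):
    n=0
    for q in qs:
        n+=1; c=corr/10*min(1,n/3)  # mm -> cm, radial
        print(round(float(q),2),[0,round(float(-((r+c)*np.sin(q)-r*np.sin(q0))),2),0,round(float(-((r+c)*np.cos(q)-r*np.cos(q0))),2),0,0,0])
E
python3 - <<'E'
from arc import *
q=rep(); arc2(q,q+.06*np.arange(1,11),-2.5)
E
```

```text
t 17.15 p [ 0.5169 -0.0616  0.1315] F [-5.9 -9.2 -2.5] M [-1.21  1.61 -1.01] g 0.0256 q [-0.48  0.61  2.27  2.51  0.46 -1.33]
coords [-11.8  58.6  70.6] r 59.8 q 1.372 F rad/tan/out -8.2 -7.5 1.6
1.43 [0, 0.02, 0, 0.37, 0, 0, 0]
1.49 [0, 0.07, 0, 0.73, 0, 0, 0]
1.55 [0, 0.13, 0, 1.08, 0, 0, 0]
1.61 [0, 0.14, 0, 1.42, 0, 0, 0]
1.67 [0, 0.16, 0, 1.77, 0, 0, 0]
1.73 [0, 0.21, 0, 2.11, 0, 0, 0]
1.79 [0, 0.27, 0, 2.45, 0, 0, 0]
1.85 [0, 0.36, 0, 2.78, 0, 0, 0]
1.91 [0, 0.46, 0, 3.11, 0, 0, 0]
1.97 [0, 0.59, 0, 3.43, 0, 0, 0]
```

Call:
carry_out(moves=[[0,0,0,0,0,0,0],[0,0.02,0,0.37,0,0,0],[0,0.07,0,0.73,0,0,0],[0,0.13,0,1.08,0,0,0],[0,0.14,0,1.42,0,0,0],[0,0.16,0,1.77,0,0,0],[0,0.21,0,2.11,0,0,0],[0,0.27,0,2.45,0,0,0],[0,0.36,0,2.78,0,0,0],[0,0.36,0,2.78,0,0,0],[0,0.36,0,2.78,0,0,0],[0,0.36,0,2.78,0,0,0]], force=40)

```text
time: 18.35
position: [0.5309, -0.0618, 0.1436]
tool_rot: [0.302, -0.318, 0.65, -0.621]
ft_force: [-7.3, 3.2, -20.0]
grip_width: 0.025
```

```bash
python3 - <<'E'
from arc import *
q=rep(); arc2(q,q+.06*np.arange(1,11),0)
n,(x,y,w,h)='top',(260,190,60,50)
im=robot.camera(n);f=600//w
cv2.imwrite(f'pics/n3_{n}.png',cv2.resize(im[y:y+h,x:x+w],None,fx=f,fy=f,interpolation=cv2.INTER_CUBIC)[:,:,::-1])
E
```

```text
t 18.35 p [ 0.5309 -0.0618  0.1436] F [ -7.3   3.2 -20. ] M [0.53 3.33 0.33] g 0.025 q [-0.46  0.56  2.22  2.36  0.36 -1.15]
coords [ 6.6 59.  70.9] r 59.4 q 1.683 F rad/tan/out 0.7 -18.8 -10.5
1.74 [0, 0.05, 0, 0.36, 0, 0, 0]
1.8 [0, 0.12, 0, 0.71, 0, 0, 0]
1.86 [0, 0.22, 0, 1.06, 0, 0, 0]
1.92 [0, 0.33, 0, 1.4, 0, 0, 0]
1.98 [0, 0.46, 0, 1.73, 0, 0, 0]
2.04 [0, 0.62, 0, 2.06, 0, 0, 0]
2.1 [0, 0.79, 0, 2.37, 0, 0, 0]
2.16 [0, 0.98, 0, 2.68, 0, 0, 0]
2.22 [0, 1.19, 0, 2.97, 0, 0, 0]
2.28 [0, 1.42, 0, 3.25, 0, 0, 0]
```

View pics/n3_top.png

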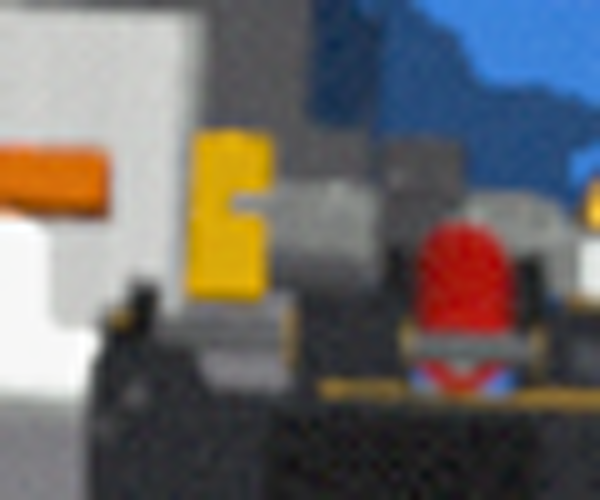

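Call:
carry_out(moves=[[0,0,0,0,0,0,0],[0,0,0,0,0,0,0]])

```text
time: 18.6
position: [0.5309, -0.0618, 0.1436]
tool_rot: [0.302, -0.317, 0.65, -0.621]
ft_force: [-6.4, 2.8, -20.0]
grip_width: 0.0249
```

```bash
python3 - <<'E'
from arc import *
q=rep(); o=robot.get_obs()
Rm=R.from_quat(o['tool_rot']).as_matrix(); print('tool tilt err rotvec (tool axes)',R.from_matrix(Rt.T@Rm).as_rotvec().round(3))
im=robot.camera('scene');x,y,w,h=200,140,120,110
cv2.imwrite(f'pics/n4.png',cv2.resize(im[y:y+h,x:x+w],None,fx=5,fy=5,interpolation=cv2.INTER_CUBIC)[:,:,::-1])
E
```

```text
t 18.6 p [ 0.5309 -0.0618  0.1436] F [ -6.4   2.8 -20. ] M [0.53 3.34 0.29] g 0.0249 q [-0.46  0.56  2.22  2.36  0.36 -1.15]
coords [ 6.7 59.  70.9] r 59.4 q 1.684 F rad/tan/out 0.5 -18.0 -11.1
tool tilt err rotvec (tool axes) [-0.035  0.     0.002]
```

View pics/n4.png

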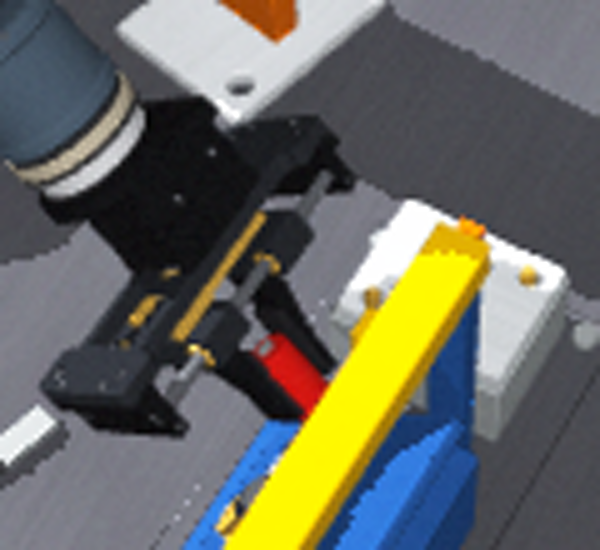

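Call:
carry_out(moves=[[0,0.05,0.1,0.36,0,0,0],[0,0.12,0.2,0.71,0,0,0],[0,0.22,0.3,1.06,0,0,0],[0,0.33,0.3,1.4,0,0,0],[0,0.46,0.3,1.73,0,0,0],[0,0.46,0.3,1.73,0,0,0],[0,0.46,0.3,1.73,0,0,0]])

```text
time: 19.35
position: [0.5425, -0.0657, 0.1529]
tool_rot: [0.302, -0.318, 0.65, -0.621]
ft_force: [-22.7, 4.5, 0.8]
grip_width: 0.0253
```

```bash
cat > look.py <<'E'
import sys
from arc import *
q=rep(); arc2(q,q+.06*np.arange(1,9),float(sys.argv[2]) if len(sys.argv)>2 else 0)
x,y,w,h=260,190,60,50
im=robot.camera('top')
cv2.imwrite(f'pics/{sys.argv[1]}.png',cv2.resize(im[y:y+h,x:x+w],None,fx=10,fy=10,interpolation=cv2.INTER_CUBIC)[:,:,::-1])
m=mask(im,'yellow'); m2=np.zeros_like(m); m2[198:225,265:300]=m[198:225,265:300]
b,_=blobs(m2,10); print([(s.tolist(),c.round(2)) for _,s,c in b])
# subpixel edges of nose along rows: yellowness profile
Yl=np.clip(np.minimum(im[...,0],im[...,1]).astype(float)-im[...,2],0,None)
for r in (204,206): 
    p=Yl[r,272:296]; p=p/max(p.max(),1); i=np.where(p>.5)[0]; 
    if len(i): print('row',r,'edges',272+i[0]-(p[i[0]]-.5)/(p[i[0]]-p[i[0]-1]+1e-9),272+i[-1]+(p[i[-1]]-.5)/(p[i[-1]]-p[i[-1]+1]+1e-9))
E
python3 look.py n5
```

```text
t 19.35 p [ 0.5425 -0.0657  0.1529] F [-22.7   4.5   0.8] M [0.6  3.33 0.28] g 0.0253 q [-0.46  0.54  2.18  2.24  0.32 -1.02]
coords [21.7 55.8 70.4] r 59.9 q 1.941 F rad/tan/out -3.0 -17.1 15.3
2.0 [0, 0.14, 0, 0.33, 0, 0, 0]
2.06 [0, 0.3, 0, 0.65, 0, 0, 0]
2.12 [0, 0.48, 0, 0.97, 0, 0, 0]
2.18 [0, 0.68, 0, 1.27, 0, 0, 0]
2.24 [0, 0.89, 0, 1.56, 0, 0, 0]
2.3 [0, 1.12, 0, 1.83, 0, 0, 0]
2.36 [0, 1.37, 0, 2.09, 0, 0, 0]
2.42 [0, 1.64, 0, 2.34, 0, 0, 0]
[([277, 203, 9, 14, 88], array([281.49, 209.84]))]
row 204 edges 278.2699115055167 285.82812499854214
row 206 edges 278.1960784326651 285.72641509321573
```

View pics/n5.png

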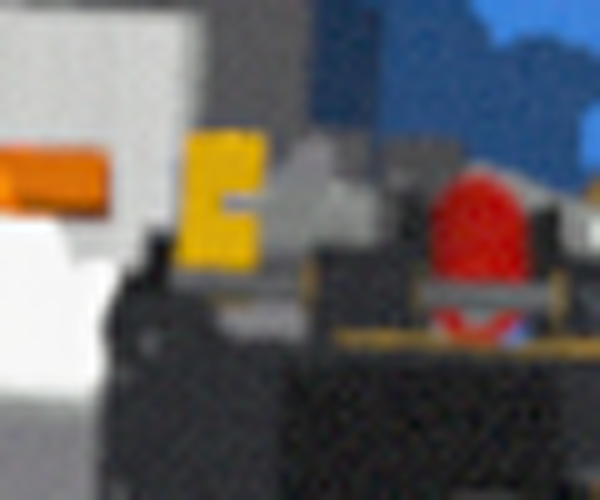

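Call:
carry_out(moves=[[0,0.14,-0.1,0.33,0,0,0],[0,0.3,-0.15,0.65,0,0,0],[0,0.48,-0.15,0.97,0,0,0],[0,0.68,-0.15,1.27,0,0,0],[0,0.89,-0.15,1.56,0,0,0],[0,0.89,-0.15,1.56,0,0,0],[0,0.89,-0.15,1.56,0,0,0]])

```text
time: 20.1
position: [0.5543, -0.0752, 0.1633]
tool_rot: [0.302, -0.317, 0.65, -0.621]
ft_force: [-17.4, 5.2, -7.1]
grip_width: 0.0251
```

```bash
python3 look.py n6; python3 - <<'E'
import numpy as np
for f in('pics/top0.npy','pics/pl_top.npy'):
    im=np.load(f); Yl=np.clip(np.minimum(im[...,0],im[...,1]).astype(float)-im[...,2],0,None)
    for r in (204,206): 
        p=Yl[r,272:296]; p=p/max(p.max(),1); i=np.where(p>.5)[0]; print(f,r,272+i[0]-(p[i[0]]-.5)/(p[i[0]]-p[i[0]-1]+1e-9),272+i[-1]+(p[i[-1]]-.5)/(p[i[-1]]-p[i[-1]+1]+1e-9))
E
```

```text
t 20.1 p [ 0.5543 -0.0752  0.1633] F [-17.4   5.2  -7.1] M [0.66 3.43 0.49] g 0.0251 q [-0.47  0.52  2.14  2.07  0.29 -0.85]
coords [37.7 46.8 70.6] r 60.1 q 2.249 F rad/tan/out -7.9 -16.8 5.9
2.31 [0, 0.23, 0, 0.27, 0, 0, 0]
2.37 [0, 0.48, 0, 0.53, 0, 0, 0]
2.43 [0, 0.75, 0, 0.78, 0, 0, 0]
2.49 [0, 1.03, 0, 1.0, 0, 0, 0]
2.55 [0, 1.32, 0, 1.21, 0, 0, 0]
2.61 [0, 1.63, 0, 1.41, 0, 0, 0]
2.67 [0, 1.94, 0, 1.58, 0, 0, 0]
2.73 [0, 2.27, 0, 1.73, 0, 0, 0]
[([278, 203, 7, 6, 34], array([281.26, 205.65]))]
row 204 edges 277.4340659351294 284.79906541928375
row 206 edges 277.2727272738116 284.8118811868005
pics/top0.npy 204 279.47435897498707 287.27016128981495
pics/top0.npy 206 279.44270833400674 287.3937499994291
pics/pl_top.npy 204 279.46717171779875 287.246093749552
pics/pl_top.npy 206 279.4585492234516 287.3981481475755
```

```bash
python3 - <<'E'
from arc import *
q=rep(); arc2(q,q+.06*np.arange(1,9),-2.5)
E
```

```text
t 20.15 p [ 0.5544 -0.0753  0.1634] F [-17.2   4.6  -6.9] M [0.7  3.39 0.41] g 0.025 q [-0.47  0.52  2.14  2.07  0.29 -0.85]
coords [37.9 46.7 70.5] r 60.1 q 2.253 F rad/tan/out -8.2 -16.2 5.9
2.31 [0, 0.3, 0, 0.22, 0, 0, 0]
2.37 [0, 0.6, 0, 0.41, 0, 0, 0]
2.43 [0, 0.92, 0, 0.58, 0, 0, 0]
2.49 [0, 1.18, 0, 0.8, 0, 0, 0]
2.55 [0, 1.46, 0, 1.0, 0, 0, 0]
2.61 [0, 1.76, 0, 1.18, 0, 0, 0]
2.67 [0, 2.06, 0, 1.35, 0, 0, 0]
2.73 [0, 2.37, 0, 1.49, 0, 0, 0]
```

Call:
carry_out(moves=[[0,0.3,-0.05,0.22,0,0,0],[0,0.6,-0.05,0.41,0,0,0],[0,0.92,-0.05,0.58,0,0,0],[0,1.18,-0.05,0.8,0,0,0],[0,1.46,-0.05,1.0,0,0,0],[0,1.76,-0.05,1.18,0,0,0],[0,1.76,-0.05,1.18,0,0,0],[0,1.76,-0.05,1.18,0,0,0]])

```text
time: 20.95
position: [0.5627, -0.0884, 0.171]
tool_rot: [0.3, -0.316, 0.647, -0.626]
ft_force: [-15.7, 15.4, -9.7]
grip_width: 0.0251
```

```bash
python3 look.py n7
```

```text
t 20.95 p [ 0.5627 -0.0884  0.171 ] F [-15.7  15.4  -9.7] M [1.91 3.55 1.47] g 0.0251 q [-0.49  0.51  2.11  1.88  0.3  -0.69]
coords [49.5 34.  70.7] r 60.1 q 2.54 F rad/tan/out -7.2 -22.7 3.1
2.6 [0, 0.3, 0, 0.19, 0, 0, 0]
2.66 [0, 0.62, 0, 0.37, 0, 0, 0]
2.72 [0, 0.94, 0, 0.53, 0, 0, 0]
2.78 [0, 1.27, 0, 0.66, 0, 0, 0]
2.84 [0, 1.61, 0, 0.78, 0, 0, 0]
2.9 [0, 1.96, 0, 0.88, 0, 0, 0]
2.96 [0, 2.31, 0, 0.95, 0, 0, 0]
3.02 [0, 2.67, 0, 1.01, 0, 0, 0]
[([276, 203, 8, 17, 77], array([278.78, 210.18]))]
row 204 edges 276.4414893626825 283.4809523801966
row 206 edges 276.3543307094952 283.30337078595784
```

View pics/n7.png

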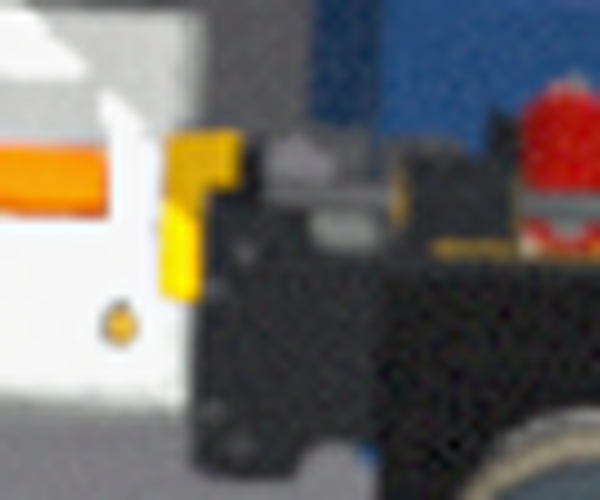

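Call:
carry_out(moves=[[0,0.32,0,0.17,0,0,0],[0,0.65,0,0.33,0,0,0],[0,0.98,0,0.47,0,0,0],[0,1.3,0,0.6,0,0,0],[0,1.3,0,0.6,0,0,0],[0,1.3,0,0.6,0,0,0]])

```text
time: 21.6
position: [0.567, -0.0997, 0.1749]
tool_rot: [0.299, -0.316, 0.646, -0.627]
ft_force: [-15.9, 17.8, -8.1]
grip_width: 0.0249
```

```bash
python3 look.py n8
```

```text
t 21.6 p [ 0.567  -0.0997  0.1749] F [-15.9  17.8  -8.1] M [2.18 3.35 1.7 ] g 0.0249 q [-0.52  0.5   2.09  1.78  0.31 -0.6 ]
coords [55.8 22.9 70.6] r 60.3 q 2.753 F rad/tan/out -10.2 -22.6 4.5
2.81 [0, 0.34, 0, 0.13, 0, 0, 0]
2.87 [0, 0.68, 0, 0.23, 0, 0, 0]
2.93 [0, 1.03, 0, 0.32, 0, 0, 0]
2.99 [0, 1.38, 0, 0.38, 0, 0, 0]
3.05 [0, 1.74, 0, 0.42, 0, 0, 0]
3.11 [0, 2.1, 0, 0.45, 0, 0, 0]
3.17 [0, 2.46, 0, 0.44, 0, 0, 0]
3.23 [0, 2.82, 0, 0.42, 0, 0, 0]
[([276, 203, 7, 17, 103], array([278.91, 211.35]))]
row 204 edges 275.3529411773746 282.83870967570584
row 206 edges 275.3214285723495 282.45794392425785
```

Call:
carry_out(moves=[[0,0.34,-0.03,0.05,0,0,0],[0,0.68,-0.03,0.08,0,0,0],[0,0.68,-0.03,0.08,0,0,0],[0,0.68,-0.03,0.08,0,0,0]])

```text
time: 22.05
position: [0.5682, -0.1054, 0.1762]
tool_rot: [0.298, -0.316, 0.645, -0.629]
ft_force: [-13.4, 20.0, -8.5]
grip_width: 0.0249
```

```bash
python3 look.py n9
```

```text
t 22.05 p [ 0.5682 -0.1054  0.1762] F [-13.4  20.   -8.5] M [2.38 3.03 1.87] g 0.0249 q [-0.53  0.5   2.09  1.74  0.32 -0.58]
coords [57.8 17.3 70.6] r 60.3 q 2.851 F rad/tan/out -10.1 -23.3 2.7
2.91 [0, 0.35, 0, 0.09, 0, 0, 0]
2.97 [0, 0.7, 0, 0.16, 0, 0, 0]
3.03 [0, 1.06, 0, 0.21, 0, 0, 0]
3.09 [0, 1.42, 0, 0.24, 0, 0, 0]
3.15 [0, 1.78, 0, 0.25, 0, 0, 0]
3.21 [0, 2.14, 0, 0.24, 0, 0, 0]
3.27 [0, 2.49, 0, 0.2, 0, 0, 0]
3.33 [0, 2.85, 0, 0.14, 0, 0, 0]
[([275, 203, 8, 17, 106], array([278.6 , 211.43]))]
row 204 edges 275.1896551737271 282.5769230757643
row 206 edges 275.1619718323905 282.42741935401835
```

```bash
python3 - <<'E'
from arc import *
for n,(x,y,w,h) in {'scene':(200,150,120,110),'top':(250,160,120,110)}.items():
    im=robot.camera(n); cv2.imwrite(f'pics/b1_{n}.png',cv2.resize(im[y:y+h,x:x+w],None,fx=5,fy=5,interpolation=cv2.INTER_CUBIC)[:,:,::-1])
E
```

```text
(no output)
```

View pics/b1_scene.png

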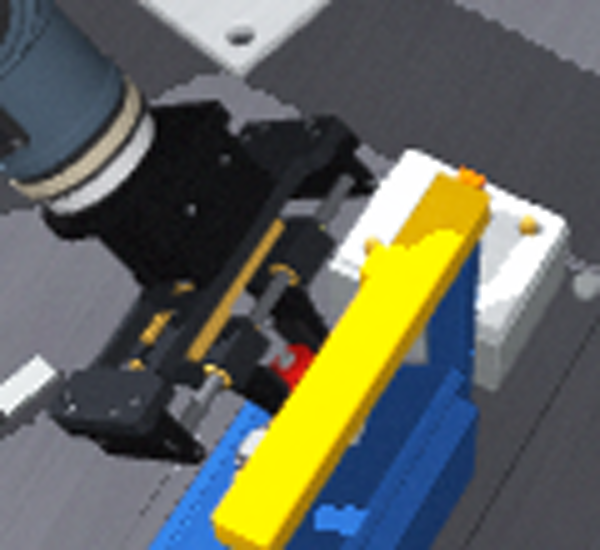

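View pics/b1_top.png

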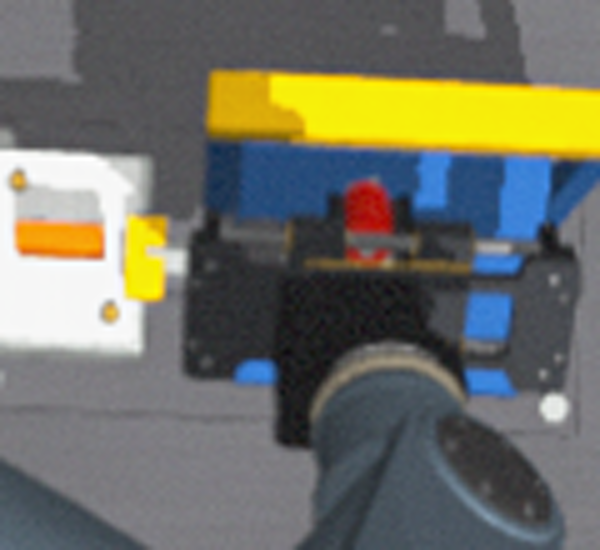

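Call:
carry_out(moves=[[0,0,0,0,0,0,0],[0,0.35,-0.03,0.0,0,0,0],[0,0.52,-0.03,0.0,0,0,0],[0,0.52,-0.03,0.0,0,0,0],[0,0.52,-0.03,0.0,0,0,0]], force=22)

```text
time: 22.7
position: [0.5707, -0.1071, 0.1782]
tool_rot: [0.294, -0.314, 0.643, -0.634]
ft_force: [-4.2, 29.1, -7.3]
grip_width: 0.0254
```

```bash
python3 look.py n10
```

```text
t 22.7 p [ 0.5707 -0.1071  0.1782] F [-4.2 29.1 -7.3] M [3.73 2.04 2.91] g 0.0254 q [-0.54  0.5   2.08  1.72  0.33 -0.57]
coords [61.  15.6 70.5] r 63.0 q 2.891 F rad/tan/out -1.5 -30.2 -2.0
2.95 [0, 0.35, 0, 0.08, 0, 0, 0]
3.01 [0, 0.71, 0, 0.14, 0, 0, 0]
3.07 [0, 1.06, 0, 0.17, 0, 0, 0]
3.13 [0, 1.42, 0, 0.19, 0, 0, 0]
3.19 [0, 1.78, 0, 0.18, 0, 0, 0]
3.25 [0, 2.14, 0, 0.15, 0, 0, 0]
3.31 [0, 2.5, 0, 0.1, 0, 0, 0]
3.37 [0, 2.85, 0, 0.03, 0, 0, 0]
[([275, 203, 8, 17, 109], array([278.47, 211.41]))]
row 204 edges 275.1595744694977 282.38846153775336
row 206 edges 275.02083333525087 282.6428571419188
```

```bash
python3 - <<'E'
from arc import *
o=robot.get_obs()
Rm=R.from_quat(o['tool_rot']).as_matrix(); print('tool err rotvec (tool axes)',R.from_matrix(Rt.T@Rm).as_rotvec().round(3), o['joint_torque'].round(1), o['q'].round(3))
x,y,w,h=255,180,100,60
im=robot.camera('top');cv2.imwrite('pics/c1.png',cv2.resize(im[y:y+h,x:x+w],None,fx=8,fy=8,interpolation=cv2.INTER_CUBIC)[:,:,::-1])
im=robot.camera('scene');x,y,w,h=240,170,80,70
cv2.imwrite('pics/c2.png',cv2.resize(im[y:y+h,x:x+w],None,fx=8,fy=8,interpolation=cv2.INTER_CUBIC)[:,:,::-1])
E
```

```text
tool err rotvec (tool axes) [-0.017 -0.006  0.03 ] [-16.1 -39.6 -22.1   2.8  -4.1  -0.1] [-0.541  0.504  2.084  1.724  0.335 -0.568]
```

View pics/c1.png

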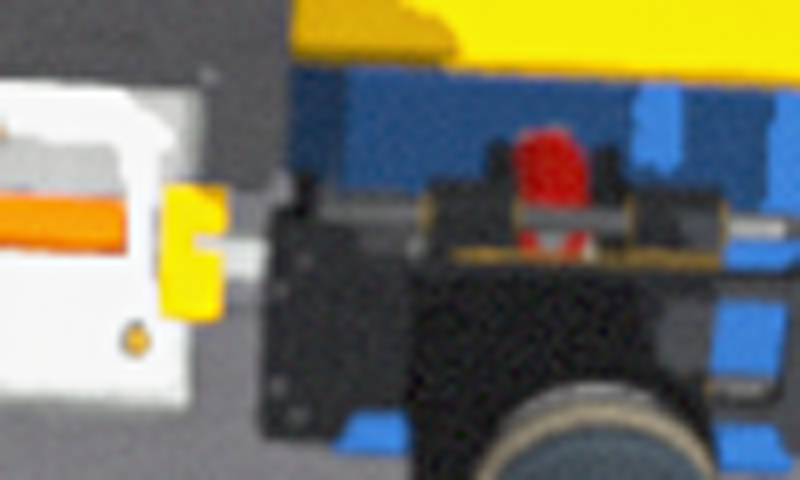

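View pics/c2.png

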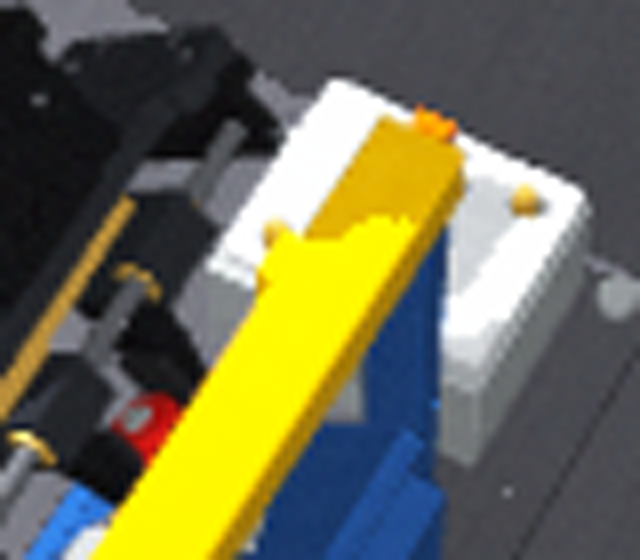

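Call:
carry_out(moves=[[0,0.2,0,0.05,0,0,0],[0,0.4,0,0.1,0,0,0],[0,0.4,0,0.1,0,0,0],[0,0.4,0,0.1,0,0,0]], force=40)

```text
time: 23.25
position: [0.5713, -0.111, 0.1789]
tool_rot: [0.294, -0.314, 0.643, -0.634]
ft_force: [-5.8, 29.0, -6.2]
grip_width: 0.025
```

```bash
python3 look.py n11
```

```text
t 23.25 p [ 0.5713 -0.111   0.1789] F [-5.8 29.  -6.2] M [3.66 2.03 2.84] g 0.025 q [-0.55  0.5   2.08  1.7   0.34 -0.55]
coords [62.  11.8 70.5] r 63.1 q 2.953 F rad/tan/out -3.9 -30.0 -0.2
3.01 [0, 0.36, 0, 0.06, 0, 0, 0]
3.07 [0, 0.71, 0, 0.09, 0, 0, 0]
3.13 [0, 1.07, 0, 0.11, 0, 0, 0]
3.19 [0, 1.43, 0, 0.1, 0, 0, 0]
3.25 [0, 1.79, 0, 0.07, 0, 0, 0]
3.31 [0, 2.15, 0, 0.02, 0, 0, 0]
3.37 [0, 2.5, 0, -0.05, 0, 0, 0]
3.43 [0, 2.85, 0, -0.15, 0, 0, 0]
[([275, 203, 8, 17, 113], array([278.24, 211.08]))]
row 204 edges 274.91056910586263 282.4197530858083
row 206 edges 274.7794117650854 282.61764705797333
```

Call:
carry_out(moves=[[0,0.2,0,0.0,0,0,0],[0,0.4,0,0.0,0,0,0],[0,0.6,0,0.0,0,0,0],[0,0.6,0,0.0,0,0,0],[0,0.6,0,0.0,0,0,0]])

```text
time: 23.8
position: [0.572, -0.1209, 0.1798]
tool_rot: [0.295, -0.313, 0.646, -0.631]
ft_force: [-7.2, 18.6, -4.0]
grip_width: 0.0251
```

```bash
python3 look.py n12
```

```text
t 23.8 p [ 0.572  -0.1209  0.1798] F [-7.2 18.6 -4. ] M [2.4  1.97 1.81] g 0.0251 q [-0.56  0.5   2.07  1.68  0.34 -0.54]
coords [63.5  2.  70.4] r 63.5 q 3.11 F rad/tan/out -8.2 -18.5 2.1
3.17 [0, 0.36, 0, 0.0, 0, 0, 0]
3.23 [0, 0.72, 0, -0.02, 0, 0, 0]
3.29 [0, 1.08, 0, -0.06, 0, 0, 0]
3.35 [0, 1.43, 0, -0.13, 0, 0, 0]
3.41 [0, 1.78, 0, -0.21, 0, 0, 0]
3.47 [0, 2.12, 0, -0.32, 0, 0, 0]
3.53 [0, 2.46, 0, -0.44, 0, 0, 0]
3.59 [0, 2.79, 0, -0.59, 0, 0, 0]
[([275, 203, 8, 17, 110], array([278.11, 210.86]))]
row 204 edges 274.71641791095567 282.4409937881625
row 206 edges 274.50000000066666 282.4770114936169
```

Call:
carry_out(moves=[[0,0.15,0,-0.1,0,0,0],[0,0.3,0,-0.2,0,0,0],[0,0.3,0,-0.2,0,0,0],[0,0.3,0,-0.2,0,0,0]])

```text
time: 24.25
position: [0.5718, -0.1234, 0.1797]
tool_rot: [0.293, -0.312, 0.646, -0.632]
ft_force: [-4.6, 21.4, -2.0]
grip_width: 0.0253
```

```bash
python3 look.py n13
```

```text
t 24.25 p [ 0.5718 -0.1234  0.1797] F [-4.6 21.4 -2. ] M [2.88 1.43 2.26] g 0.0253 q [-0.57  0.51  2.07  1.69  0.35 -0.55]
coords [63.4 -0.6 70.4] r 63.4 q 3.151 F rad/tan/out -5.8 -21.1 2.1
-3.07 [0, 0.36, 0, -0.01, 0, 0, 0]
-3.01 [0, 0.72, 0, -0.05, 0, 0, 0]
-2.95 [0, 1.07, 0, -0.11, 0, 0, 0]
-2.89 [0, 1.42, 0, -0.18, 0, 0, 0]
-2.83 [0, 1.77, 0, -0.28, 0, 0, 0]
-2.77 [0, 2.11, 0, -0.4, 0, 0, 0]
-2.71 [0, 2.44, 0, -0.54, 0, 0, 0]
-2.65 [0, 2.76, 0, -0.7, 0, 0, 0]
[([275, 203, 8, 17, 111], array([278.14, 210.79]))]
row 204 edges 274.7148148153197 282.37919463026424
row 206 edges 274.50882353008495 282.46874999937944
```

Call:
carry_out(moves=[[0,0.2,0,-0.05,0,0,0],[0,0.4,0,-0.1,0,0,0],[0,0.6,0,-0.15,0,0,0],[0,0.6,0,-0.15,0,0,0],[0,0.6,0,-0.15,0,0,0]])

```text
time: 24.8
position: [0.5714, -0.1281, 0.1796]
tool_rot: [0.292, -0.311, 0.645, -0.634]
ft_force: [-1.7, 25.0, -0.5]
grip_width: 0.0253
```

```bash
python3 look.py n14
```

```text
t 24.8 p [ 0.5714 -0.1281  0.1796] F [-1.7 25.  -0.5] M [3.18 0.93 2.46] g 0.0253 q [-0.59  0.51  2.07  1.68  0.36 -0.56]
coords [63.2 -5.3 70.4] r 63.4 q 3.225 F rad/tan/out -4.6 -24.6 1.5
-3.0 [0, 0.36, 0, -0.04, 0, 0, 0]
-2.94 [0, 0.71, 0, -0.1, 0, 0, 0]
-2.88 [0, 1.06, 0, -0.19, 0, 0, 0]
-2.82 [0, 1.41, 0, -0.29, 0, 0, 0]
-2.76 [0, 1.74, 0, -0.41, 0, 0, 0]
-2.7 [0, 2.07, 0, -0.56, 0, 0, 0]
-2.64 [0, 2.39, 0, -0.72, 0, 0, 0]
-2.58 [0, 2.7, 0, -0.91, 0, 0, 0]
[([275, 203, 8, 17, 110], array([278.11, 210.86]))]
row 204 edges 274.74427480962686 282.3899999993786
row 206 edges 274.55806451679337 282.48033707802296
```

Call:
carry_out(moves=[[0,0.2,0,-0.05,0,0,0],[0,0.4,0,-0.1,0,0,0],[0,0.4,0,-0.1,0,0,0],[0,0.4,0,-0.1,0,0,0],[0,0.2,0,-0.1,0,0,0],[0,0,0,-0.1,0,0,0],[0,-0.3,0,-0.1,0,0,0],[0,-0.5,0,-0.1,0,0,0],[0,-0.5,0,-0.1,0,0,0],[0,-0.5,0,-0.1,0,0,0]])

```text
time: 25.85
position: [0.5706, -0.1352, 0.179]
tool_rot: [0.296, -0.311, 0.654, -0.623]
ft_force: [-8.4, -0.7, 0.1]
grip_width: 0.0256
```

```bash
python3 look.py n15
```

```text
t 25.85 p [ 0.5706 -0.1352  0.179 ] F [-8.4 -0.7  0.1] M [0.19 1.78 0.1 ] g 0.0256 q [-0.58  0.51  2.07  1.71  0.33 -0.58]
coords [ 62.5 -12.4  70.3] r 63.7 q 3.337 F rad/tan/out -6.0 2.3 5.5
-2.89 [0, 0.35, 0, -0.08, 0, 0, 0]
-2.83 [0, 0.7, 0, -0.18, 0, 0, 0]
-2.77 [0, 1.03, 0, -0.3, 0, 0, 0]
-2.71 [0, 1.37, 0, -0.45, 0, 0, 0]
-2.65 [0, 1.69, 0, -0.61, 0, 0, 0]
-2.59 [0, 2.0, 0, -0.79, 0, 0, 0]
-2.53 [0, 2.3, 0, -0.99, 0, 0, 0]
-2.47 [0, 2.59, 0, -1.2, 0, 0, 0]
[([275, 203, 8, 17, 111], array([278.09, 210.94]))]
row 204 edges 274.7058823534602 282.3885350312532
row 206 edges 274.4338624345574 282.3783783777852
```

Call:
carry_out(moves=[[0.4,0,0,0,0,0,0],[0.6,0,0,0,0,0,0],[0.6,0,0,0,0,0,0],[0.6,0,0,0,0,0,0],[0.6,0,-1,0,0,0,0],[0.6,0,-3,0,0,0,0],[0.6,0,-5,0,0,0,0],[0.6,0,-7,0,0,0,0],[0.6,0,-9,0,0,0,0],[0.6,0,-10,0,0,0,0],[0.6,0,-10,0,0,0,0]])

```text
time: 27.0
position: [0.5112, -0.134, 0.2605]
tool_rot: [0.292, -0.306, 0.656, -0.625]
ft_force: [0.4, -0.1, 0.6]
grip_width: 0.0522
```

```bash
python3 look.py n16; python3 - <<'E'
from arc import *
for n,(x,y,w,h) in {'scene':(200,150,120,110),'top':(250,160,120,110)}.items():
    im=robot.camera(n); np.save(f'pics/d_{n}.npy',im); cv2.imwrite(f'pics/d_{n}.png',cv2.resize(im[y:y+h,x:x+w],None,fx=5,fy=5,interpolation=cv2.INTER_CUBIC)[:,:,::-1])
E
```

```text
t 27.0 p [ 0.5112 -0.134   0.2605] F [ 0.4 -0.1  0.6] M [-0.05  0.55 -0.01] g 0.0522 q [-0.68  0.27  2.13  1.23  0.41 -0.14]
coords [ 69.4 -14.  170.9] r 70.8 q 3.34 F rad/tan/out 0.7 -0.1 0.2
-2.88 [0, 0.35, 0, -0.08, 0, 0, 0]
-2.82 [0, 0.7, 0, -0.18, 0, 0, 0]
-2.76 [0, 1.03, 0, -0.31, 0, 0, 0]
-2.7 [0, 1.36, 0, -0.45, 0, 0, 0]
-2.64 [0, 1.69, 0, -0.61, 0, 0, 0]
-2.58 [0, 2.0, 0, -0.79, 0, 0, 0]
-2.52 [0, 2.3, 0, -0.99, 0, 0, 0]
-2.46 [0, 2.58, 0, -1.21, 0, 0, 0]
[([275, 203, 8, 17, 101], array([278.15, 211.46]))]
row 204 edges 275.0397727291168 282.0714285712718
row 206 edges 274.8219178086241 282.0526315788324
```

View pics/d_scene.png

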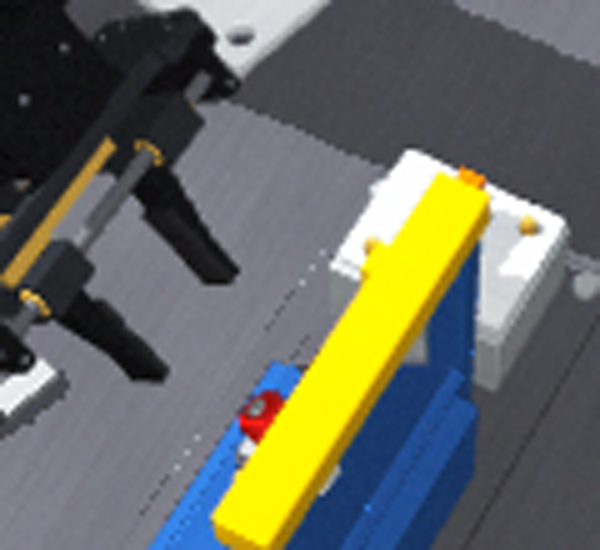

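View pics/d_top.png

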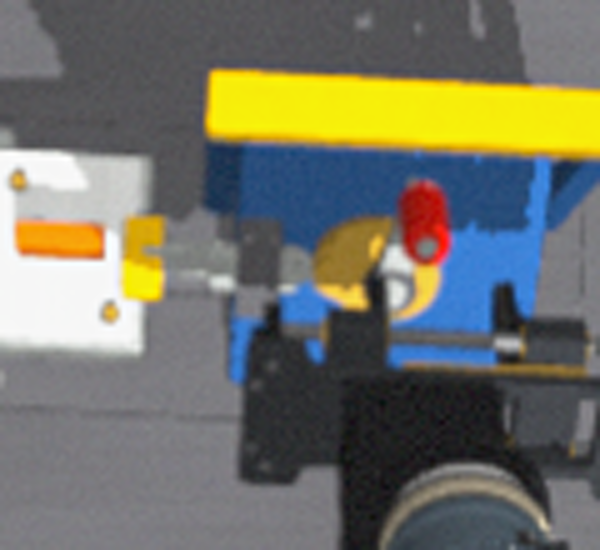

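```bash
python3 - <<'E'
from arc import *
t,s=np.load('pics/d_top.npy'),np.load('pics/d_scene.npy')
for n,im,c in(('top',t,(335,204)),('scene',s,(252,232))):
    b,l=blobs(mask(im,'red'),20); b=min(b,key=lambda b:np.hypot(*(b[2]-c))); print(n,b[1],b[2])
P,r=tri([('top',((428.5)/5-.1-.4+250,245/5-.5+160)),('scene',(263/5-.5+200,404/5-.5+150))]); print(P,r,coords(P),qof(P)%(2*np.pi))
for q in(3.0,3.1,3.2,3.3,3.4,3.5,3.6,3.7): print(q,proj('top',knob(q,.084)).round(1),proj('top',knob(q,.06)).round(1),proj('scene',knob(q,.084)).round(1))
cv2.imwrite('pics/cam.png',cv2.resize(t[192:232,300:350],None,fx=12,fy=12,interpolation=cv2.INTER_CUBIC)[:,:,::-1])
print([proj('top',S+.016*Z+r*Y)[0].round(1).tolist() for r in(0,.028,.042)])
st()
E
```

```text
top [330 197  10  15  96] [334.59375    203.22916667]
scene [248 229   8   9  35] [251.54285714 232.97142857]
[ 0.56261457 -0.13329967  0.18886995] [np.float64(0.000567045623001699), np.float64(0.0005670456230015048)] [ 62.6 -10.9  83. ] 3.3133787459054145
3.0 [[327.4 209.2]] [[327.1 204.5]] [[254.9 224. ]]
3.1 [[329.8 209.2]] [[329.4 204.4]] [[253.8 225.9]]
3.2 [[332.1 209.3]] [[331.7 204.6]] [[252.5 227.8]]
3.3 [[334.4 209.6]] [[333.9 204.9]] [[251.1 229.6]]
3.4 [[336.6 210.2]] [[336.1 205.4]] [[249.5 231.5]]
3.5 [[338.8 210.9]] [[338.3 206.2]] [[247.9 233.2]]
3.6 [[340.8 211.8]] [[340.3 207. ]] [[246.1 234.9]]
3.7 [[342.8 212.9]] [[342.2 208.1]] [[244.3 236.6]]
[[327.7, 215.3], [317.6, 214.7], [312.5, 214.5]]
t 27.15 p [ 0.5117 -0.1339  0.2591] F [0.1 0.7 1.3] M [-0.05  0.52 -0.03] g 0.0521 q [-0.68  0.27  2.13  1.23  0.41 -0.14]
```

View pics/cam.png

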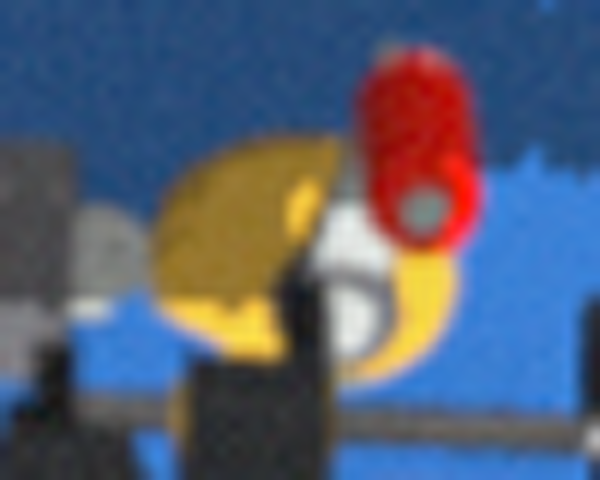

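Call:
carry_out(moves=[[0.6,0,-3,0,0,0,0],[0.6,0,-5,0,0,0,0],[0.6,0,-5,0,0,0,0],[0.6,0,-5,0,0,0,0],[0.6,0,-5,0,0,0,0],[0.6,0,-5,0,0,0,0],[0.6,0,-5,0,0,0,0],[0.6,0,-5,0,0,0,0]])

```text
time: 27.95
position: [0.4795, -0.1322, 0.2971]
tool_rot: [0.293, -0.307, 0.655, -0.625]
ft_force: [-0.0, -0.7, -0.5]
grip_width: 0.052
```

```bash
python3 look.py n17 | tail -3; python3 - <<'E'
from arc import *
t=robot.camera('top'); s=robot.camera('scene')
for n,im,c in(('top',t,(335,204)),('scene',s,(252,232))):
    b,l=blobs(mask(im,'red'),20); b=min(b,key=lambda b:np.hypot(*(b[2]-c))); print(n,b[1],b[2])
cv2.imwrite('pics/fin_s.png',s[:,:,::-1]);cv2.imwrite('pics/fin_t.png',t[:,:,::-1])
E
```

```text
[([275, 204, 8, 16, 100], array([278.  , 211.58]))]
row 204 edges 275.076086958229 282.0526315788296
row 206 edges 274.7658227852933 282.0352112675248
top [330 197  10  15  93] [334.31182796 203.04301075]
scene [248 229   8   9  35] [251.48571429 232.94285714]
```

View pics/fin_t.png

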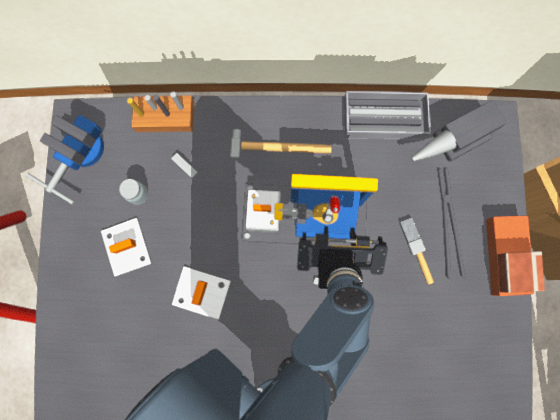

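View pics/fin_s.png

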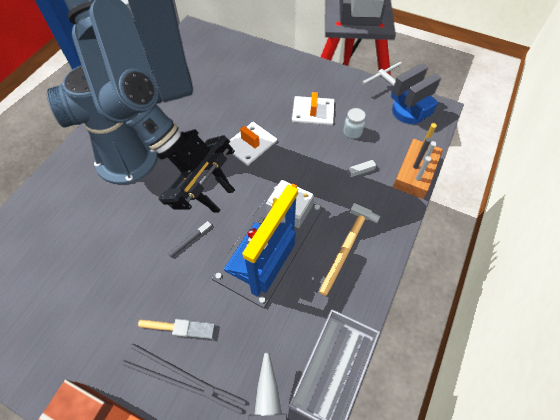

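The plate is seated, and the nose and knob haven't moved since I let go. The other tools lie where they were, so I'm handing in.

```bash
python3 -c "
from rig import robot
print(robot.hand_in())"
```

```text
the job is handed in; nothing more can be done
None
```

I put the smallest plate over both pins by its rib. It met no resistance until it reached the bed at the expected height, with about 4 N of contact, and I released it there. I then took the red knob and turned the crank clockwise to about q = 3.3, released it and backed the arm clear. I handed in at about 28 s of the 72 s allowed.

**Last checks:**
- **Nose:** it measured about 13.6 mm out of the 14 mm travel. That is within my roughly 0.5 mm picture accuracy, and it did not change between q = 3.1 and 3.3.
- **After letting go:** nose and knob had not moved in the pictures over the next second or so. The wrist force was about zero, and the other tools lay where they had been.

**Not as expected:**
- **Force on the knob:** late in the rise and into the dwell it read 17–30 N, where the task gives 6–13 N for the rise and about 2 N in the dwell. I found no contact in the pictures and no cause. The knob also slipped about 3 mm in the pads.
- **Dwell position:** I judged the dwell to start at about q = 3.0–3.1 from the nose travel, because the force showed no clear drop.

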